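# Park the bench kit in its holders

## Robot

A 7-joint arm with a two-finger parallel gripper is mounted at the origin on the work surface; the furniture and walls round the work are solid. World frame = base frame: x ahead of the robot, y to its left, z up, the work surface at z = 0. Lengths are in m, angles in rad, forces in N, time in s.
With the tool pointing down it reaches from about 0.4 to 0.85 m from the base axis. Payload 4.5 kg.
Tool frame: the origin (TCP) lies midway between the tips of the shut fingers; the grasp point (between the pads) lies 19 mm behind it; z points along the fingers, y is the line along which they close (so a half turn about z gives the same grasp; the last joint's range is limited). The gripper opens to 88 mm and grips with 3 to 60 N. Pads are 18 mm wide; open, the fingers measure 123 mm over their backs; the gripper's body (75 mm by 187 mm) begins 45 mm behind the grasp point.
Start: joints at [1.255, 0.689, -0.195, 1.565, 0.157, 0.902, -0.215], TCP at [0.214, -0.587, 0.239] pointing down, gripper open.
Joint ranges: [-3.01, 3.01], [-0.46, 2.08], [-1.47, 1.51], [0.13, 2.56], [-1, 4.14], [0.04, 2.09], [-2.66, 2.66]. Speed limits (rad/s): [2.57, 2.57, 3.14, 3.14, 3.14, 3.14, 3.14].

## Interface

Orientations are given as a unit quaternion [x, y, z, w].
In Python, from plant import get_state, viewer, workorder gives the robot as it stands. The module is installed in compiled form; this text tells all that it offers.
- The arm moves only by the tool step_arm, never from a script. Its argument "motion" is a list of rows, each an object of numbers: "wx", "wy", "wz": the turn, a rotation vector about the tool's x, y, z each as a share of 180 degrees, from -1 to 1; "dx", "dy", "dz": the shift along the tool's x, y, z each as a share of 8 cm, from -1 to 1; "claw": the finger opening in mm, from 0 to 88.1. A call has 1 to 8 rows; each row is the pose to reach, as a shift and turn from the pose commanded when the call began, along the tool's axes at that moment, turning the shorter way round; what a row does not reach only later rows make up. A row lasts 1/10 s, in which the tool goes at most 50 mm and 8.59 degrees, less where a joint would pass 70% of its speed; a pose out of reach is approached as far as the arm can. A call with a number of a shift or a turn outside -1 to 1 is refused whole. A call with a gripper value outside its range is refused whole. The fingers move at their own pace and stop on an object; "force" is the grip in N (left out, the last holds). Time passes only in rows, so rows that repeat a pose let the fingers close. It gives the time, the measured TCP pose, the force, the opening and the grip force at its end, in the units of the state.
- get_state(): the state, without advancing time (a new reading comes with each control period).
- viewer.snapshot(name): name is "scene" or "top"; returns (picture, depth): 480x640x3 uint8, red, green, blue; 480x640 float32, m along the optical axis (not along the pixel's ray), 0 where there is no reading.
- viewer.calibration(name): a dict with "vfov" (degrees; the focal length in pixels is half the picture's height over the tangent of half this angle, whatever the lens; pixels are square), "cx", "cy" (the principal point, pixels), "extrinsics" (4x4, takes a point from camera to world coordinates). Camera axes: x right, y down, z forward; pixel columns grow to the right and rows downward; lengths in m; the calibration is good to about 2 mm. A picture is of the moment at which its call begins. calibration takes no time and is no camera call.
- workorder.finish_job(): hands the job in; it is judged then, once.
The state is a dict: "clock": time; "q": joint angles; "qd": joint speeds; "joint_torque": joint torques, N m; "tool_pos": TCP position; "eef_rot": TCP orientation; "contact_force": force on the tool from outside, world axes, zero at the start; "moment": the same for the moment, N m; "opening": opening from 0.0 (shut) to 1.0 (fully open); "finger_force": force on a finger pad.
Only numpy, scipy, OpenCV 4.12 (cv2) and the standard library are available. Lean on these libraries where they do the work, as an engineer would, in place of code of your own. Each camera call takes 0.05 s, during which the arm holds its last target. There are 200 camera calls.

## Task

Put the bench kit away, each item in the holder made for it: stand the blue-capped bottle from the row of round trays in the larger round tray and the beaker in the smaller one, lay the front timer flat inside the corners of its rectangular cradle, and lay the marker in the grooves of the pen rest, about centred. Everything should sit fully down in its holder, let go and still, and the two culture dishes standing beside the work must stay where they are.

Things in the scene. Friction and masses are not known exactly. Their poses are not given: they have to be found in the camera images.
- bottle: glass reagent bottle with a blue screw cap, upright, in line with the beaker and the two round trays (other blue-capped bottles, in the basket and far back, are not meant), 70 mm across the body, 142 mm tall; the cap is 54 mm across and takes up the top 26 mm (grip it there from above). 0.2 to 0.35 kg. Origin: centre of the underside, z axis up.
- beaker: empty clear glass beaker, upright, 50 mm across the foot, 54 mm across the rim, 69 mm tall, open at the top. Origin: centre of the underside, z axis up.
- timer: small white bench timer with a display, the nearer of two (the far one at the back is not meant), lying on its back, 92 mm long (its x axis) by 58 mm wide (its y axis) by 23 mm high; grip it across the 58 mm. Origin: centre of the underside, z axis up.
- marker: marker pen, white barrel and black cap, lying flat, 134 mm long (its y axis), 11 mm thick. Origin: halfway along, on the side of the barrel that lies on the worktop at the start (5.5 mm from the pen's centre line), z axis up at the start.
- large_nest: the larger of two round white rimmed trays fixed to the worktop, the bottle's place: 88 mm inside, 96 mm outside, floor 4 mm and rim 14 mm above the worktop, dark anti-slip disc on its floor. Origin: centre of its underside.
- small_nest: the smaller of the two round white rimmed trays fixed to the worktop, the beaker's place: 68 mm inside, 76 mm outside, floor 4 mm and rim 14 mm above the worktop, dark anti-slip disc on its floor. Origin: centre of its underside.
- cradle: rectangular white plate fixed to the worktop with a low angle at each corner and a dark pad, the timer's place: 108 mm (x) by 74 mm (y) inside the corners, 116 by 82 mm outside; plate 4 mm and corners 10 mm above the worktop. The long sides of timer and cradle go together, either way round. Origin: centre of its underside.
- pen_rest: white pen rest, fixed: plate 50 (x) by 96 mm (y), 4 mm thick, with two V saddles, 8 mm thick, 38 mm either side of the middle; the groove runs along y, bottom 14 mm and edges about 27 mm above the worktop, 36 mm wide on top. A marker in it has its centre line 21 mm up; 68 mm of finger room between the saddles. Either way round. Origin: centre of its underside.
- dish_pink: covered culture dish with pink medium standing beside the work, on its right a row of kit, on its left a round wire basket with tall sticks up to about 0.4 m high, to be kept clear of; 62 mm across, 15 mm high; not to be shifted. Origin: centre of its underside.
- dish_pale: covered culture dish with pale yellowish medium standing beside the work, 62 mm across, 15 mm high; not to be shifted. Origin: centre of its underside.

How it is judged:
At the end, for the whole second after the job is handed in: bottle and beaker upright on the floors of their round trays, centres within 12 mm; timer flat on its cradle, within 14 mm and 0.25 rad; marker in both saddles of the pen rest, within 20 mm of the middle and 0.15 rad; all at rest; no culture dish shifted over 25 mm (horizontal distance between bottle and large_nest below 0.012 m and z of bottle in the frame of large_nest between 0.001 and 0.008 m and linear speed of each of bottle, beaker, timer, marker below 0.03 m/s and angle between each of bottle, beaker, timer's own z axis and vertical below 0.08 rad and horizontal distance between beaker and small_nest below 0.012 m and z of beaker in the frame of small_nest between 0.001 and 0.008 m and horizontal distance between timer and cradle below 0.014 m and z of timer in the frame of cradle between 0.001 and 0.008 m and angle between the x axis of timer and the x axis of cradle, either way round below 0.25 rad and horizontal distance between marker and pen_rest below 0.02 m and z of marker in the frame of pen_rest between 0.008 and 0.029 m and angle between the y axis of marker and the y axis of pen_rest, either way round below 0.15 rad); the robot touches nothing.
It fails at once if a culture dish is shifted by more than 25 mm (distance of any of dish_pink, dish_pale from where it was at the start of the episode above 0.025 m).
It also fails if it takes over 104 s, if anything falls off the work surface, if the arm or the gripper's body presses on something with over 40 N, if the wrist force passes 120 N, or if a joint passes its speed limit or range.

## Working session

There is one attempt and no reset: what is moved stays moved. The work goes in short steps, Python scripts to look and compute and a tool call to move; the robot and the scene stay as the last step left them, time stands still between calls to the robot, and variables do not carry over. Pictures are saved under pics/ and viewed, at most 14 in all, crops included, and the job is handed in when it is done.

Besides the shell and the picture viewer there is one more tool, called after "Emit:" as name(argument=value, ...), one argument or row to a line, values as JSON. step_arm: Moves the arm, as the interface text tells. Shift numbers are shares of 8 cm and turn numbers shares of 180 degrees, none past 1 either way. Its arguments: {"type":"object","properties":{"motion":{"type":"array","items":{"type":"object","properties":{"wx":{"type":"number","minimum":-1,"maximum":1},"wy":{"type":"number","minimum":-1,"maximum":1},"wz":{"type":"number","minimum":-1,"maximum":1},"dx":{"type":"number","minimum":-1,"maximum":1},"dy":{"type":"number","minimum":-1,"maximum":1},"dz":{"type":"number","minimum":-1,"maximum":1},"claw":{"type":"number"}}}},"force":{"type":"number"}},"required":["motion"]}

```bash
mkdir -p pics
python3 - <<'E'
from plant import get_state, viewer
import cv2,numpy as np
for n in("scene","top"):
    p,d=viewer.snapshot(n); c=viewer.calibration(n); print(n,c)
    cv2.imwrite(f"pics/{n}0.png",p[:,:,::-1]); np.save(f"{n}_d0.npy",d)
s=get_state(); print(s['clock'],s['tool_pos'],s['eef_rot'],s['opening'])
E
```

```text
scene {'vfov': 54.435954163252326, 'cx': 316.4269638066562, 'cy': 238.7473173948787, 'extrinsics': array([[-0.50673007, -0.5990319 ,  0.61998824,  0.01625792],
       [-0.86197816,  0.33972425, -0.37627261,  0.16179493],
       [ 0.01477426, -0.72508497, -0.68850091,  0.63673523],
       [ 0.        ,  0.        ,  0.        ,  1.        ]])}
top {'vfov': 45.95407357766926, 'cx': 333.4850014413111, 'cy': 242.54196022431572, 'extrinsics': array([[ 4.97022303e-04, -9.98261676e-01,  5.89353858e-02,
         4.92884683e-01],
       [-9.99907386e-01, -1.29766017e-03, -1.35475171e-02,
        -1.56923139e-01],
       [ 1.36004452e-02, -5.89231942e-02, -9.98169868e-01,
         1.07761021e+00],
       [ 0.00000000e+00,  0.00000000e+00,  0.00000000e+00,
         1.00000000e+00]])}
0.1 [ 0.21397242 -0.58663086  0.23799971] [ 9.84734467e-01  1.74061335e-01 -1.93620093e-04 -8.01929999e-04] 0.9990947847094915
```

View pics/scene0.png

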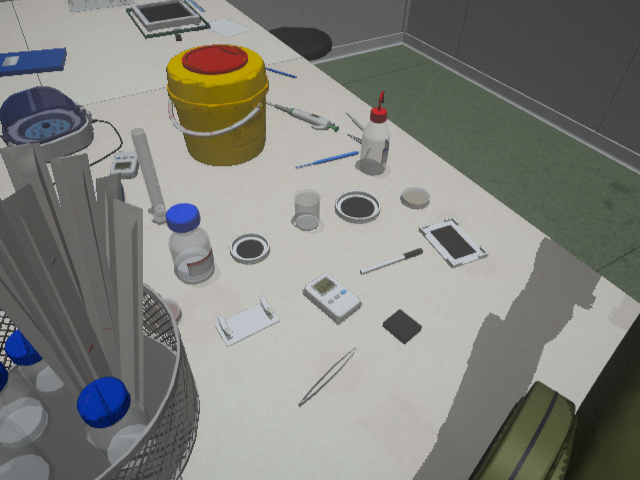

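View pics/top0.png

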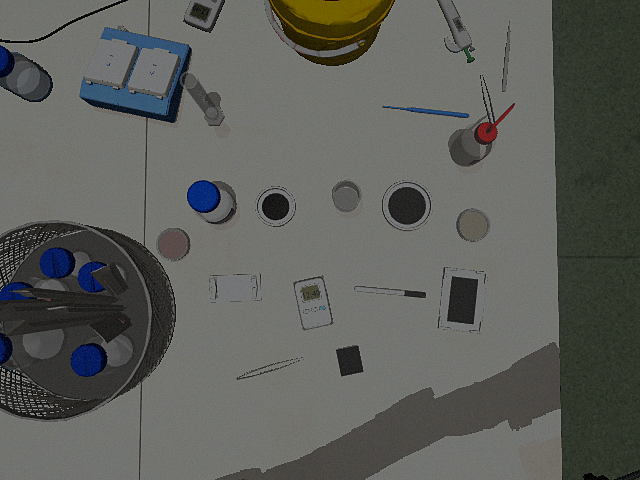

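The scene view has the bottle at about (190,245), the small tray (250,248), the beaker (307,208) and the large tray (357,207). The pen rest is at (247,322), the timer (332,297), the marker (392,261) and the cradle (453,242). In the top view the row runs bottle (205,197), small tray (276,206), beaker (346,196), large tray (407,205). The front things are the pen rest (235,288), timer (313,303), marker (390,293) and cradle (463,299). The dishes are at (173,244) and (473,225). I'll enlarge both views to get exact pixel positions.

Run:
```python
import cv2,numpy as np
def crop(n,x0,y0,x1,y1,s,g,o):
    p=cv2.imread(f"pics/{n}0.png")[y0:y1,x0:x1]
    p=cv2.resize(p,None,fx=s,fy=s,interpolation=cv2.INTER_CUBIC); p=np.clip(p*g,0,255).astype('uint8')
    for i in range(x0-x0%20+20,x1,20): cv2.putText(p,str(i),((i-x0)*s-8,10),0,.33,(0,0,255)); cv2.line(p,((i-x0)*s,12),((i-x0)*s,18),(0,0,255))
    for j in range(y0-y0%20+20,y1,20): cv2.putText(p,str(j),(0,(j-y0)*s+4),0,.33,(0,0,255)); cv2.line(p,(24,(j-y0)*s),(30,(j-y0)*s),(0,0,255))
    cv2.imwrite(f"pics/{o}.png",p)
crop("top",155,175,345,335,4,1.7,"t_left"); crop("top",310,175,500,335,4,1.7,"t_right")
crop("scene",160,195,320,345,4,1,"s_left") ; crop("scene",290,180,490,320,4,1,"s_right")
```

```text
(no output)
```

View pics/t_left.png

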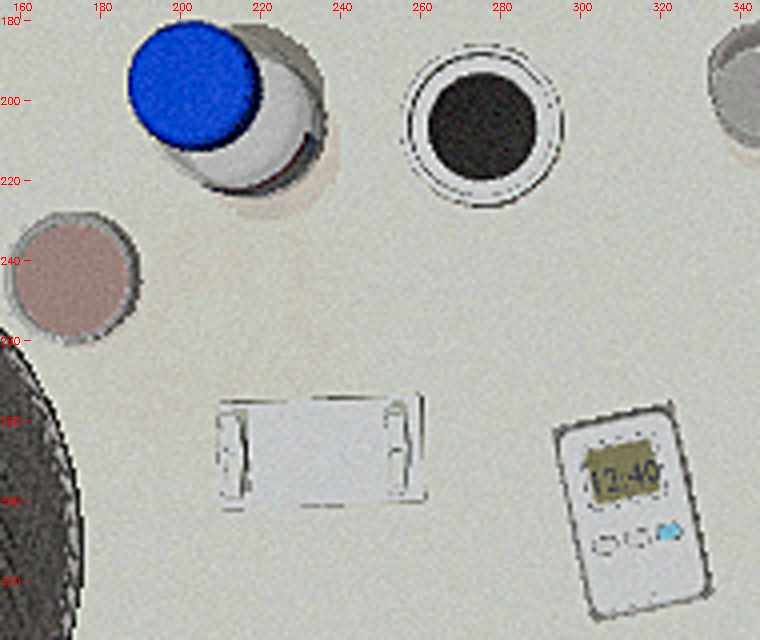

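View pics/t_right.png

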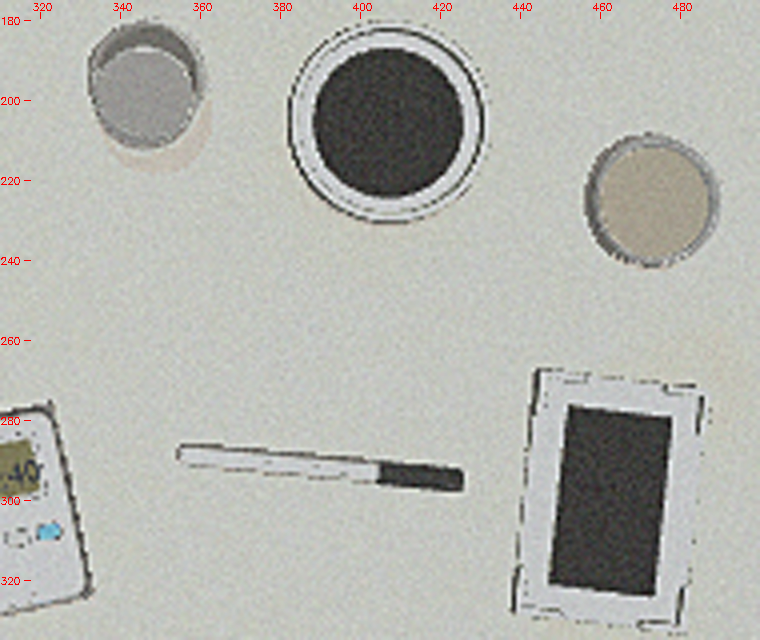

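View pics/s_left.png

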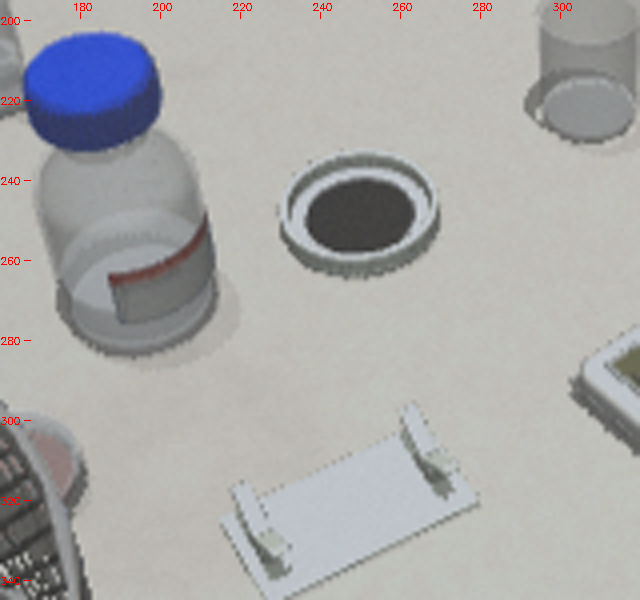

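View pics/s_right.png

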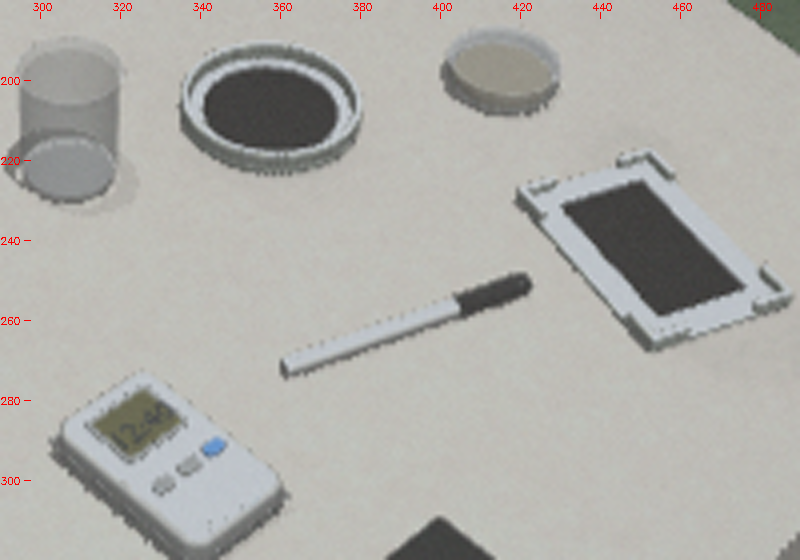

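The crops give these pixel positions (top view, then scene view):
- **Cap:** (203.7,196.5) and (182.5,213)
- **Small tray pad:** (275.5,206.5) and (250,248.8)
- **Beaker foot:** (346.5,199.8) and (307,222)
- **Large tray pad:** (407,205.8) and (357.8,207)

I also read the corners of the cradle, timer and pen rest, and both marker ends. Next I'll triangulate them.

```bash
cat > h.py <<'E'
import numpy as np
from plant import viewer
def cam(n):
    c=viewer.calibration(n); f=240/np.tan(np.radians(c['vfov']/2)); return f,c['cx'],c['cy'],np.array(c['extrinsics'])
def ray(n,u,v):
    f,cx,cy,E=cam(n); return E[:3,3],E[:3,:3]@np.array([(u-cx)/f,(v-cy)/f,1])
def onz(n,u,v,z):
    o,d=ray(n,u,v); return o+d*(z-o[2])/d[2]
def tri(a,b):
    o1,d1=ray("top",*a);o2,d2=ray("scene",*b)
    s=np.linalg.lstsq(np.c_[d1,-d2],o2-o1,rcond=None)[0]
    p,q=o1+s[0]*d1,o2+s[1]*d2; return (p+q)/2,np.linalg.norm(p-q)
def proj(n,P):
    f,cx,cy,E=cam(n); p=E[:3,:3].T@(np.array(P)-E[:3,3]); return p[0]/p[2]*f+cx,p[1]/p[2]*f+cy
E
python3 - <<'E'
from h import *
np.set_printoptions(precision=4,suppress=True)
L=lambda x,y:(155+x/4,175+y/4); R=lambda x,y:(310+x/4,175+y/4)
SL=lambda x,y:(160+x/4,195+y/4); SR=lambda x,y:(290+x/4,180+y/4)
P={'cap.142':(L(195,86),SL(91,73)),'small.004':(L(482,126),SL(360,215)),'bkfoot':(R(146,99),SR(68,168)),'large.004':(R(388,123),SR(271,108)),
'cr1':(R(569,405),SR(562,207)),'cr2':(R(671,417),SR(643,180)),'cr3':(R(655,595),SR(745,287)),'cr4':(R(550,583),SR(660,317)),
'ti1':(L(555,430),SR(62,425)),'ti2':(L(672,403),SR(140,373)),'ti3':(L(712,592),SR(285,491)),'ti4':(L(597,618),SR(197,547)),
'mk1':(R(178,452),SR(285,366)),'mk2':(R(463,480),SR(530,283)),
'pr1':(L(221,402),SL(222,525)),'pr3':(L(426,497),SL(480,500)),'pr4':(L(226,508),SL(273,600)),'pale':(R(650,200),SR(500,70))}
d=np.load('top_d0.npy')
f,cx,cy,E=cam('top')
for k,(a,b) in P.items():
    p,e=tri(a,b); z=d[int(round(a[1])),int(round(a[0]))]; o,r=ray('top',*a)
    print(k,p,'gap%.4f'%e,'depth',o+r*z)
print('pr2',onz('top',*L(420,396),.004),'pink',onz('top',*L(73,278),.015),'beakerrim',onz('top',*R(147,79),.069))
E
```

```text
cap.142 [0.6255 0.0477 0.1374] gap0.0023 depth [0.6244 0.0458 0.1414]
small.004 [ 0.6255 -0.0601  0.0028] gap0.0019 depth [ 0.6248 -0.061   0.0045]
bkfoot [ 0.6393 -0.1949  0.0021] gap0.0034 depth [ 0.6383 -0.1963  0.0031]
large.004 [ 0.6275 -0.3114  0.0032] gap0.0017 depth [ 0.6266 -0.3116  0.0066]
cr1 [ 0.4928 -0.3975  0.0006] gap0.0009 depth [ 0.4924 -0.3968  0.0054]
cr2 [ 0.487  -0.4459  0.002 ] gap0.0006 depth [ 0.4868 -0.4461  0.0021]
cr3 [ 0.4034 -0.4365  0.0019] gap0.0022 depth [ 0.4029 -0.4365  0.0052]
cr4 [ 0.409  -0.3869  0.0014] gap0.0020 depth [ 0.4083 -0.3875  0.0022]
ti1 [ 0.4801 -0.0981  0.0179] gap0.0022 depth [ 0.4806 -0.0968  0.0104]
ti2 [ 0.4943 -0.1501  0.0093] gap0.0037 depth [ 0.4933 -0.1516 -0.001 ]
ti3 [ 0.4059 -0.1691  0.0087] gap0.0037 depth [ 0.4042 -0.1707  0.0012]
ti4 [ 0.3943 -0.116   0.0178] gap0.0026 depth [ 0.3918 -0.1163 -0.0016]
mk1 [ 0.4701 -0.2114  0.0039] gap0.0001 depth [ 0.4701 -0.2115 -0.0003]
mk2 [ 0.4571 -0.3463  0.0024] gap0.0007 depth [ 0.4568 -0.3471 -0.0003]
pr1 [ 0.4939  0.0635 -0.0043] gap0.0014 depth [0.4936 0.0606 0.0068]
pr3 [ 0.4493 -0.0343 -0.0006] gap0.0022 depth [ 0.4488 -0.0352 -0.0012]
pr4 [0.4444 0.0598 0.0026] gap0.0030 depth [0.4437 0.0585 0.0023]
pale [ 0.5904 -0.436   0.0061] gap0.0012 depth [ 0.5891 -0.4338  0.0163]
pr2 [ 0.4965 -0.0326  0.004 ] pink [0.5516 0.1288 0.015 ] beakerrim [ 0.6384 -0.1944  0.069 ]
```

Triangulated heights agree with the text to within a few mm. I'll check where the basket and sticks reach, and write a helper that turns targets into move units.

```bash
cat > plan.py <<'E'
# usage: plan.py psi_now | x y z psi ; ...   -> sequences of (dx,dy,dz,wz) per call, from the measured pose
import sys,numpy as np
from plant import get_state
from scipy.spatial.transform import Rotation as Ro
s=get_state(); p=np.array(s['tool_pos']); R=Ro.from_quat(s['eef_rot'])
M=R.as_matrix(); psi=np.degrees(np.arctan2(M[1,0],M[0,0]))
print('t%.1f'%s['clock'],'p',p.round(4),'psi%.2f'%psi,'tilt%.2f'%np.degrees(np.arccos(-M[2,2])),'open%.1f'%(s['opening']*88.1),'grip',np.round(s['finger_force'],1),'F',np.round(s['contact_force'],1),'q7 %.2f'%s['q'][6])
for t in ' '.join(sys.argv[1:]).split(';'):
    if not t.strip(): continue
    x,y,z,ps=map(float,t.split()); tgt=np.array([x,y,z]); 
    T=Ro.from_euler('z',psi,degrees=True).as_matrix()@np.diag([1,-1,-1])
    d=T.T@(tgt-p)/.08; w=-((ps-psi+180)%360-180)/180; n=int(np.ceil(abs(d).max()-1e-3)) or 1
    print('->',tgt,ps,f'{n} calls, first: d',(d/n).round(3),'wz %.4f (turn in first call)'%w, 'rows/call>=%d'%max(2,np.ceil(np.linalg.norm(d/n)*80/50)),'turn rows %d'%np.ceil(abs(w)*180/8.59))
    if n>1 and abs(w)>.001:
        T2=Ro.from_euler('z',ps,degrees=True).as_matrix()@np.diag([1,-1,-1]); print('   later: d',(T2.T@(tgt-p)/.08/n).round(3))
    p=tgt; psi=ps
E
python3 - <<'E'
from h import *
d=np.load('top_d0.npy'); f,cx,cy,E=cam('top')
v,u=np.mgrid[0:480,0:640]; P=np.stack([(u-cx)/f*d,(v-cy)/f*d,d],-1)@E[:3,:3].T+E[:3,3]
P=P[(d>0)].reshape(-1,3)
for lo,hi in((.05,.1),(.1,.15),(.15,.2),(.2,.25),(.25,.3),(.3,.35),(.35,.5)):
    m=(P[:,2]>lo)&(P[:,2]<hi)&(P[:,0]<.58)&(P[:,1]>.05); Q=P[m]
    print(lo,len(Q),Q[:,1].min().round(3) if len(Q) else '',Q[:,0].min().round(3) if len(Q) else '',Q[:,0].max().round(3) if len(Q) else '')
E
python3 plan.py ".4636 -.2789 .10 84.5; .4636 -.2789 .003 84.5"
```

```text
0.05 4719 0.126 0.261 0.58
0.1 6883 0.125 0.261 0.58
0.15 1756 0.126 0.261 0.579
0.2 746 0.148 0.405 0.501
0.25 1016 0.134 0.406 0.508
0.3 1243 0.126 0.406 0.51
0.35 759 0.158 0.418 0.478
t0.1 p [ 0.214  -0.5866  0.238 ] psi20.05 tilt0.09 open88.0 grip 0.0 F [ 0.4  0.6 -0.9] q7 -0.22
-> [ 0.4636 -0.2789  0.1   ] 84.5 5 calls, first: d [ 0.85  -0.509  0.345] wz -0.3581 (turn in first call) rows/call>=2 turn rows 8
   later: d [0.826 0.547 0.345]
-> [ 0.4636 -0.2789  0.003 ] 84.5 2 calls, first: d [0.    0.    0.606] wz -0.0000 (turn in first call) rows/call>=2 turn rows 0
```

Emit:
step_arm(
  motion=[
    {"dx": 0.3,"dy": -0.2,"wz": -0.04,"claw": 40},
    {"dx": 0.6,"dy": -0.4,"wz": -0.08},
    {"dx": 0.85,"dy": -0.51,"wz": -0.13},
    {"dx": 0.85,"dy": -0.51,"wz": -0.18},
    {"dx": 0.85,"dy": -0.51,"wz": -0.22},
    {"dx": 0.85,"dy": -0.51,"dz": 0.1,"wz": -0.27},
    {"dx": 0.85,"dy": -0.51,"dz": 0.2,"wz": -0.32},
    {"dx": 0.85,"dy": -0.51,"dz": 0.3,"wz": -0.358},
  ],
)

```text
$.motion[0]: bad value
```

Emit:
step_arm(
  motion=[
    {"dx": 0.4,"dy": 0.25},
    {"dx": 0.83,"dy": 0.55},
    {"dx": 0.83,"dy": 0.55,"dz": 0.2},
  ],
)

```text
$.motion[0]: bad value
```

```bash
python3 plan.py ".4636 -.2789 .10 84.5; .4636 -.2789 .003 84.5"
```

```text
t0.1 p [ 0.214  -0.5866  0.238 ] psi20.05 tilt0.09 open88.0 grip 0.0 F [ 0.4  0.6 -0.9] q7 -0.22
-> [ 0.4636 -0.2789  0.1   ] 84.5 5 calls, first: d [ 0.85  -0.509  0.345] wz -0.3581 (turn in first call) rows/call>=2 turn rows 8
   later: d [0.826 0.547 0.345]
-> [ 0.4636 -0.2789  0.003 ] 84.5 2 calls, first: d [0.    0.    0.606] wz -0.0000 (turn in first call) rows/call>=2 turn rows 0
```

Emit:
step_arm(
  motion=[
    {"dx": 0.4,"dy": -0.25,"dz": 0,"wx": 0,"wy": 0,"wz": -0.045,"claw": 40},
    {"dx": 0.85,"dy": -0.51,"dz": 0,"wx": 0,"wy": 0,"wz": -0.09,"claw": 40},
    {"dx": 0.85,"dy": -0.51,"dz": 0,"wx": 0,"wy": 0,"wz": -0.135,"claw": 40},
    {"dx": 0.85,"dy": -0.51,"dz": 0,"wx": 0,"wy": 0,"wz": -0.18,"claw": 40},
    {"dx": 0.85,"dy": -0.51,"dz": 0,"wx": 0,"wy": 0,"wz": -0.225,"claw": 40},
    {"dx": 0.85,"dy": -0.51,"dz": 0,"wx": 0,"wy": 0,"wz": -0.27,"claw": 40},
    {"dx": 0.85,"dy": -0.51,"dz": 0.2,"wx": 0,"wy": 0,"wz": -0.315,"claw": 40},
    {"dx": 0.85,"dy": -0.51,"dz": 0.3,"wx": 0,"wy": 0,"wz": -0.358,"claw": 40},
  ],
)

```text
clock: 0.9
tool_pos: [0.2635, -0.525, 0.2136]
eef_rot: [0.738, 0.674, 0.0, -0.001]
contact_force: [-1.1, 0.5, 0.4]
opening: 0.448
finger_force: 0.0
```

```bash
python3 plan.py ".4636 -.2789 .10 84.5; .4636 -.2789 .003 84.5"
```

```text
t0.9 p [ 0.2635 -0.525   0.2136] psi84.80 tilt0.10 open39.5 grip 0.0 F [-1.1  0.5  0.4] q7 0.54
-> [ 0.4636 -0.2789  0.1   ] 84.5 4 calls, first: d [0.823 0.553 0.355] wz 0.0017 (turn in first call) rows/call>=2 turn rows 1
   later: d [0.826 0.549 0.355]
-> [ 0.4636 -0.2789  0.003 ] 84.5 2 calls, first: d [0.    0.    0.606] wz -0.0000 (turn in first call) rows/call>=2 turn rows 0
```

Emit:
step_arm(
  motion=[
    {"dx": 0.41,"dy": 0.27,"dz": 0.1,"wx": 0,"wy": 0,"wz": 0.0017,"claw": 40},
    {"dx": 0.823,"dy": 0.553,"dz": 0.3,"wx": 0,"wy": 0,"wz": 0.0017,"claw": 40},
    {"dx": 0.823,"dy": 0.553,"dz": 0.3,"wx": 0,"wy": 0,"wz": 0.0017,"claw": 40},
  ],
)

```text
clock: 1.2
tool_pos: [0.3186, -0.458, 0.1893]
eef_rot: [0.739, 0.674, 0.003, -0.002]
contact_force: [0.9, 0.5, 0.3]
opening: 0.455
finger_force: 0.0
```

Emit:
step_arm(
  motion=[
    {"dx": 0.41,"dy": 0.27,"dz": 0.1,"wx": 0,"wy": 0,"wz": 0,"claw": 40},
    {"dx": 0.825,"dy": 0.55,"dz": 0.3,"wx": 0,"wy": 0,"wz": 0,"claw": 40},
    {"dx": 0.825,"dy": 0.55,"dz": 0.3,"wx": 0,"wy": 0,"wz": 0,"claw": 40},
  ],
)

```text
clock: 1.5
tool_pos: [0.3689, -0.3972, 0.1657]
eef_rot: [0.739, 0.674, 0.002, -0.001]
contact_force: [-0.4, 0.4, 0.4]
opening: 0.455
finger_force: 0.0
```

Emit:
step_arm(
  motion=[
    {"dx": 0.41,"dy": 0.27,"dz": 0.1,"wx": 0,"wy": 0,"wz": 0,"claw": 40},
    {"dx": 0.825,"dy": 0.55,"dz": 0.3,"wx": 0,"wy": 0,"wz": 0,"claw": 40},
    {"dx": 0.825,"dy": 0.55,"dz": 0.3,"wx": 0,"wy": 0,"wz": 0,"claw": 40},
  ],
)

```text
clock: 1.8
tool_pos: [0.4193, -0.3363, 0.1418]
eef_rot: [0.739, 0.674, 0.002, -0.001]
contact_force: [0.0, 0.5, 0.3]
opening: 0.454
finger_force: 0.0
```

Emit:
step_arm(
  motion=[
    {"dx": 0.41,"dy": 0.27,"dz": 0.1,"wx": 0,"wy": 0,"wz": 0,"claw": 40},
    {"dx": 0.825,"dy": 0.55,"dz": 0.3,"wx": 0,"wy": 0,"wz": 0,"claw": 40},
    {"dx": 0.825,"dy": 0.55,"dz": 0.3,"wx": 0,"wy": 0,"wz": 0,"claw": 40},
  ],
)

```text
clock: 2.1
tool_pos: [0.4696, -0.2753, 0.1178]
eef_rot: [0.739, 0.674, 0.002, -0.001]
contact_force: [0.2, 0.4, 0.4]
opening: 0.454
finger_force: 0.0
```

```bash
python3 plan.py ".4636 -.2789 .06 84.5; .4636 -.2789 .003 84.5"
```

```text
t2.1 p [ 0.4696 -0.2753  0.1178] psi84.68 tilt0.27 open40.0 grip 0.0 F [0.2 0.4 0.4] q7 -0.11
-> [ 0.4636 -0.2789  0.06  ] 84.5 1 calls, first: d [-0.052 -0.071  0.723] wz 0.0010 (turn in first call) rows/call>=2 turn rows 1
-> [ 0.4636 -0.2789  0.003 ] 84.5 1 calls, first: d [0.    0.    0.712] wz -0.0000 (turn in first call) rows/call>=2 turn rows 0
```

Emit:
step_arm(
  motion=[
    {"dx": 0,"dy": 0,"dz": 0.35,"wx": 0,"wy": 0,"wz": 0,"claw": 40},
    {"dx": 0,"dy": 0,"dz": 0.72,"wx": 0,"wy": 0,"wz": 0,"claw": 40},
    {"dx": 0,"dy": 0,"dz": 0.72,"wx": 0,"wy": 0,"wz": 0,"claw": 40},
    {"dx": 0,"dy": 0,"dz": 0.72,"wx": 0,"wy": 0,"wz": 0,"claw": 40},
  ],
)

```text
clock: 2.5
tool_pos: [0.4651, -0.2818, 0.0613]
eef_rot: [0.742, 0.67, -0.001, -0.0]
contact_force: [0.6, -0.5, -0.1]
opening: 0.457
finger_force: 0.0
```

```bash
python3 plan.py ".4636 -.2789 .06 84.5; .4636 -.2789 .003 84.5"
python3 - <<'E'
from h import *;import cv2
p,_=viewer.snapshot("scene"); cv2.imwrite("pics/m1.png",cv2.resize(p[160:320,290:490],None,fx=4,fy=3.75)[:,:,::-1])
E
```

```text
t2.5 p [ 0.4651 -0.2818  0.0613] psi84.11 tilt0.08 open40.3 grip 0.0 F [ 0.6 -0.5 -0.1] q7 -0.17
-> [ 0.4636 -0.2789  0.06  ] 84.5 1 calls, first: d [ 0.034 -0.023  0.016] wz -0.0021 (turn in first call) rows/call>=2 turn rows 1
-> [ 0.4636 -0.2789  0.003 ] 84.5 1 calls, first: d [0.    0.    0.712] wz -0.0000 (turn in first call) rows/call>=2 turn rows 0
```

View pics/m1.png

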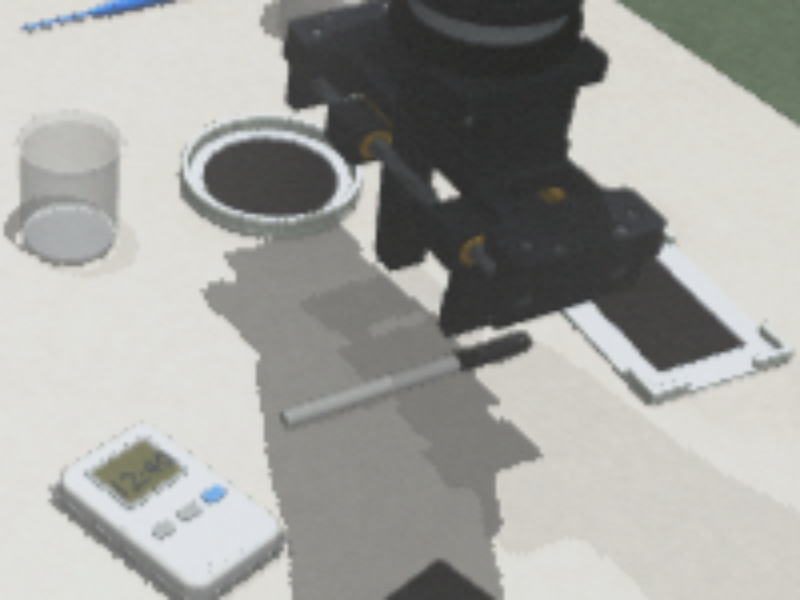

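The gripper is above the marker (crop: fingers at about (400,200) and (460,300), marker from (285,418) to (530,340)), so I'll go down and grip.

Emit:
step_arm(
  motion=[
    {"dx": 0,"dy": 0,"dz": 0.3,"wx": 0,"wy": 0,"wz": 0,"claw": 40},
    {"dx": 0.02,"dy": 0,"dz": 0.55,"wx": 0,"wy": 0,"wz": 0,"claw": 40},
    {"dx": 0.02,"dy": 0,"dz": 0.72,"wx": 0,"wy": 0,"wz": 0,"claw": 40},
    {"dx": 0.02,"dy": 0,"dz": 0.72,"wx": 0,"wy": 0,"wz": 0,"claw": 40},
    {"dx": 0.02,"dy": 0,"dz": 0.72,"wx": 0,"wy": 0,"wz": 0,"claw": 40},
  ],
)

```text
clock: 3.05
tool_pos: [0.4664, -0.2795, 0.0043]
eef_rot: [0.742, 0.67, 0.0, 0.001]
contact_force: [0.3, 0.0, 0.7]
opening: 0.458
finger_force: 0.0
```

Emit:
step_arm(
  motion=[
    {"dx": 0,"dy": 0,"dz": 0,"wx": 0,"wy": 0,"wz": 0,"claw": 5},
    {"dx": 0,"dy": 0,"dz": 0,"wx": 0,"wy": 0,"wz": 0,"claw": 5},
    {"dx": 0,"dy": 0,"dz": 0,"wx": 0,"wy": 0,"wz": 0,"claw": 5},
    {"dx": 0,"dy": 0,"dz": 0,"wx": 0,"wy": 0,"wz": 0,"claw": 5},
    {"dx": 0,"dy": 0,"dz": 0,"wx": 0,"wy": 0,"wz": 0,"claw": 5},
    {"dx": 0,"dy": 0,"dz": 0,"wx": 0,"wy": 0,"wz": 0,"claw": 5},
  ],
  force=20,
)

```text
clock: 3.65
tool_pos: [0.4662, -0.2792, 0.0037]
eef_rot: [0.742, 0.67, 0.0, 0.0]
contact_force: [-0.5, -0.3, 1.5]
opening: 0.097
finger_force: 20.0
```

```bash
python3 plan.py ".4651 -.2800 .09 84.5; .471 .014 .09 92.6; .471 .014 .020 92.6"
```

```text
t3.6 p [ 0.4662 -0.2792  0.0037] psi84.17 tilt0.03 open8.5 grip 20.0 F [-0.5 -0.3  1.5] q7 -0.21
-> [ 0.4651 -0.28    0.09  ] 84.5 2 calls, first: d [-0.006 -0.006 -0.539] wz -0.0018 (turn in first call) rows/call>=2 turn rows 1
   later: d [-0.005 -0.006 -0.539]
-> [0.471 0.014 0.09 ] 92.6 4 calls, first: d [ 0.916 -0.07   0.   ] wz -0.0450 (turn in first call) rows/call>=2 turn rows 1
   later: d [0.917 0.06  0.   ]
-> [0.471 0.014 0.02 ] 92.6 1 calls, first: d [0.    0.    0.875] wz -0.0000 (turn in first call) rows/call>=2 turn rows 0
```

Emit:
step_arm(
  motion=[
    {"dx": 0,"dy": 0,"dz": -0.3,"wx": 0,"wy": 0,"wz": 0,"claw": 5},
    {"dx": 0,"dy": 0,"dz": -0.7,"wx": 0,"wy": 0,"wz": 0,"claw": 5},
    {"dx": 0,"dy": 0,"dz": -1,"wx": 0,"wy": 0,"wz": 0,"claw": 5},
    {"dx": 0,"dy": 0,"dz": -1,"wx": 0,"wy": 0,"wz": 0,"claw": 5},
    {"dx": 0,"dy": 0,"dz": -1,"wx": 0,"wy": 0,"wz": 0,"claw": 5},
  ],
)

```text
clock: 4.15
tool_pos: [0.466, -0.2792, 0.0835]
eef_rot: [0.742, 0.67, 0.0, 0.0]
contact_force: [-1.1, 0.5, 0.3]
opening: 0.095
finger_force: 20.0
```

```bash
python3 plan.py ".471 .014 .085 92.6; .471 .014 .020 92.6"
python3 - <<'E'
from h import *;import cv2
p,_=viewer.snapshot("scene"); cv2.imwrite("pics/m2.png",cv2.resize(p[160:320,290:490],None,fx=4,fy=3.75)[:,:,::-1])
E
```

```text
t4.2 p [ 0.466  -0.2792  0.0835] psi84.16 tilt0.03 open8.4 grip 20.0 F [-1.1  0.5  0.3] q7 -0.16
-> [0.471 0.014 0.085] 92.6 4 calls, first: d [ 0.913 -0.078 -0.005] wz -0.0469 (turn in first call) rows/call>=2 turn rows 1
   later: d [ 0.915  0.057 -0.005]
-> [0.471 0.014 0.02 ] 92.6 1 calls, first: d [0.    0.    0.812] wz -0.0000 (turn in first call) rows/call>=2 turn rows 0
```

View pics/m2.png

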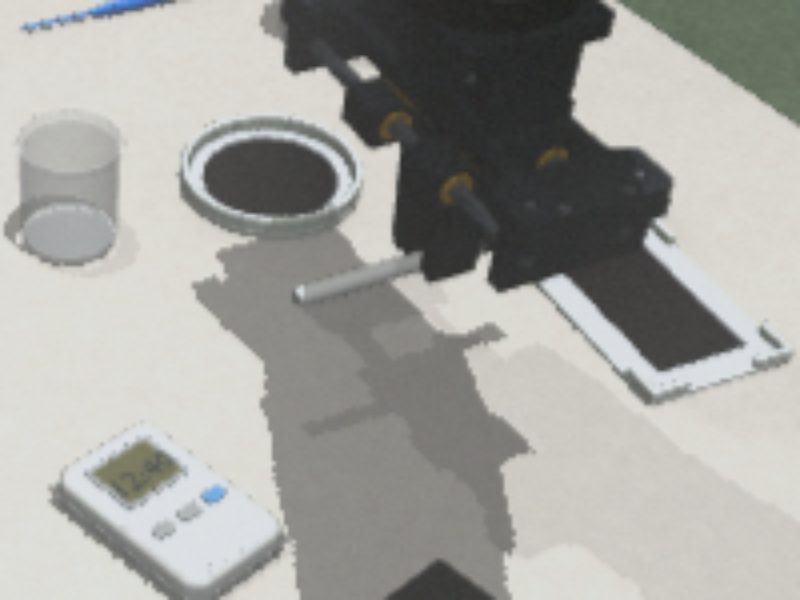

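The marker is held and level, from (300,295) into the fingers at (420,260). I'll carry it to the pen rest.

Emit:
step_arm(
  motion=[
    {"dx": 0.4,"dy": -0.04,"dz": 0,"wx": 0,"wy": 0,"wz": -0.02,"claw": 5},
    {"dx": 0.7,"dy": -0.07,"dz": 0,"wx": 0,"wy": 0,"wz": -0.047,"claw": 5},
    {"dx": 0.913,"dy": -0.078,"dz": 0,"wx": 0,"wy": 0,"wz": -0.047,"claw": 5},
  ],
)

```text
clock: 4.5
tool_pos: [0.4662, -0.2035, 0.0821]
eef_rot: [0.689, 0.724, -0.0, -0.002]
contact_force: [-0.8, -0.0, -0.9]
opening: 0.095
finger_force: 20.0
```

Emit:
step_arm(
  motion=[
    {"dx": 0.4,"dy": 0.02,"dz": 0,"wx": 0,"wy": 0,"wz": 0,"claw": 5},
    {"dx": 0.7,"dy": 0.04,"dz": 0,"wx": 0,"wy": 0,"wz": 0,"claw": 5},
    {"dx": 0.915,"dy": 0.057,"dz": 0,"wx": 0,"wy": 0,"wz": 0,"claw": 5},
  ],
)

```text
clock: 4.8
tool_pos: [0.4676, -0.1301, 0.0822]
eef_rot: [0.69, 0.724, -0.0, -0.001]
contact_force: [-0.8, -0.4, -0.9]
opening: 0.096
finger_force: 20.0
```

Emit:
step_arm(
  motion=[
    {"dx": 0.4,"dy": 0.02,"dz": 0,"wx": 0,"wy": 0,"wz": 0,"claw": 5},
    {"dx": 0.7,"dy": 0.04,"dz": 0,"wx": 0,"wy": 0,"wz": 0,"claw": 5},
    {"dx": 0.915,"dy": 0.057,"dz": 0,"wx": 0,"wy": 0,"wz": 0,"claw": 5},
  ],
)

```text
clock: 5.1
tool_pos: [0.4688, -0.0569, 0.0823]
eef_rot: [0.69, 0.724, -0.001, -0.001]
contact_force: [-0.3, 0.6, 0.5]
opening: 0.104
finger_force: 20.0
```

Emit:
step_arm(
  motion=[
    {"dx": 0.4,"dy": 0.02,"dz": 0,"wx": 0,"wy": 0,"wz": 0,"claw": 5},
    {"dx": 0.7,"dy": 0.04,"dz": 0,"wx": 0,"wy": 0,"wz": 0,"claw": 5},
    {"dx": 0.915,"dy": 0.057,"dz": 0,"wx": 0,"wy": 0,"wz": 0,"claw": 5},
    {"dx": 0.915,"dy": 0.057,"dz": 0,"wx": 0,"wy": 0,"wz": 0,"claw": 5},
    {"dx": 0.915,"dy": 0.057,"dz": 0,"wx": 0,"wy": 0,"wz": 0,"claw": 5},
    {"dx": 0.915,"dy": 0.057,"dz": 0,"wx": 0,"wy": 0,"wz": 0,"claw": 5},
  ],
)

```text
clock: 5.7
tool_pos: [0.4703, 0.0125, 0.083]
eef_rot: [0.691, 0.722, -0.001, 0.0]
contact_force: [-0.4, 0.1, -0.2]
opening: 0.097
finger_force: 20.0
```

```bash
python3 plan.py ".471 .014 .020 92.6"
python3 - <<'E'
from h import *;import cv2
p,_=viewer.snapshot("scene"); cv2.imwrite("pics/m3.png",cv2.resize(p[220:360,190:390],None,fx=4,fy=4)[:,:,::-1])
E
```

```text
t5.7 p [0.4703 0.0125 0.083 ] psi92.52 tilt0.12 open8.5 grip 20.0 F [-0.4  0.1 -0.2] q7 -0.57
-> [0.471 0.014 0.02 ] 92.6 1 calls, first: d [0.018 0.01  0.788] wz -0.0004 (turn in first call) rows/call>=2 turn rows 1
```

View pics/m3.png

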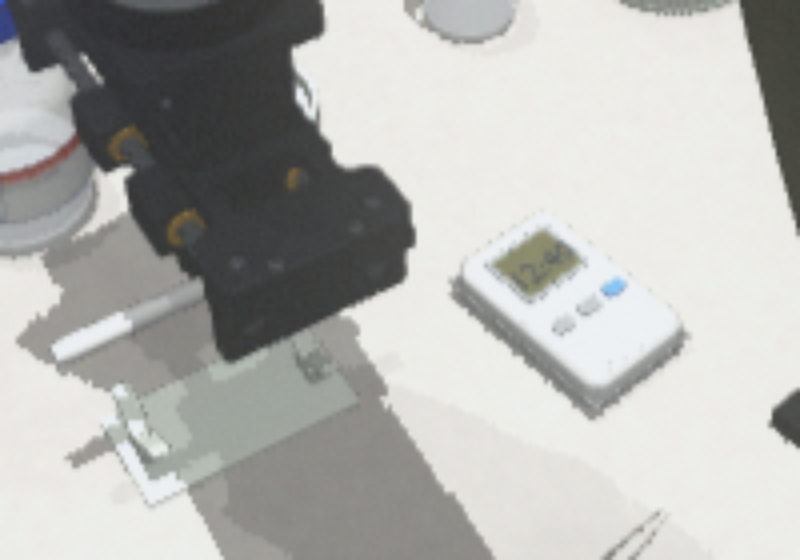

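The marker (left end at (60,355)) is above the saddles at (140,425) and (310,360). Lowering it now.

Emit:
step_arm(
  motion=[
    {"dx": 0.02,"dy": 0.01,"dz": 0.3,"wx": 0,"wy": 0,"wz": 0,"claw": 5},
    {"dx": 0.02,"dy": 0.01,"dz": 0.55,"wx": 0,"wy": 0,"wz": 0,"claw": 5},
    {"dx": 0.02,"dy": 0.01,"dz": 0.7,"wx": 0,"wy": 0,"wz": 0,"claw": 5},
    {"dx": 0.02,"dy": 0.01,"dz": 0.77,"wx": 0,"wy": 0,"wz": 0,"claw": 5},
    {"dx": 0.02,"dy": 0.01,"dz": 0.77,"wx": 0,"wy": 0,"wz": 0,"claw": 5},
  ],
)

```text
clock: 6.25
tool_pos: [0.4712, 0.015, 0.0214]
eef_rot: [0.691, 0.723, -0.001, -0.0]
contact_force: [-0.3, -0.5, -0.2]
opening: 0.099
finger_force: 20.0
```

```bash
python3 plan.py ".471 .014 .0185 92.6"
```

```text
t6.2 p [0.4712 0.015  0.0214] psi92.58 tilt0.08 open8.8 grip 20.0 F [-0.3 -0.5 -0.2] q7 -0.61
-> [0.471  0.014  0.0185] 92.6 1 calls, first: d [-0.013 -0.003  0.036] wz -0.0001 (turn in first call) rows/call>=2 turn rows 1
```

Emit:
step_arm(
  motion=[
    {"dx": 0,"dy": 0,"dz": 0.02,"wx": 0,"wy": 0,"wz": 0,"claw": 5},
    {"dx": 0,"dy": 0,"dz": 0.04,"wx": 0,"wy": 0,"wz": 0,"claw": 5},
    {"dx": 0,"dy": 0,"dz": 0.04,"wx": 0,"wy": 0,"wz": 0,"claw": 5},
  ],
)

```text
clock: 6.55
tool_pos: [0.4718, 0.0156, 0.0193]
eef_rot: [0.691, 0.723, 0.0, 0.0]
contact_force: [-0.2, 0.1, 2.0]
opening: 0.1
finger_force: 20.0
```

Emit:
step_arm(
  motion=[
    {"dx": 0,"dy": 0,"dz": 0,"wx": 0,"wy": 0,"wz": 0,"claw": 14},
    {"dx": 0,"dy": 0,"dz": 0,"wx": 0,"wy": 0,"wz": 0,"claw": 20},
    {"dx": 0,"dy": 0,"dz": 0,"wx": 0,"wy": 0,"wz": 0,"claw": 40},
    {"dx": 0,"dy": 0,"dz": 0,"wx": 0,"wy": 0,"wz": 0,"claw": 50},
    {"dx": 0,"dy": 0,"dz": 0,"wx": 0,"wy": 0,"wz": 0,"claw": 50},
  ],
)

```text
clock: 7.05
tool_pos: [0.4715, 0.0159, 0.0187]
eef_rot: [0.691, 0.723, -0.0, 0.0]
contact_force: [-0.4, 0.3, 0.6]
opening: 0.476
finger_force: 0.0
```

Emit:
step_arm(
  motion=[
    {"dx": 0,"dy": 0,"dz": -0.2,"wx": 0,"wy": 0,"wz": 0,"claw": 50},
    {"dx": 0,"dy": 0,"dz": -0.5,"wx": 0,"wy": 0,"wz": 0,"claw": 50},
    {"dx": 0,"dy": 0,"dz": -1,"wx": 0,"wy": 0,"wz": 0,"claw": 50},
    {"dx": 0,"dy": 0,"dz": -1,"wx": 0,"wy": 0,"wz": 0,"claw": 50},
  ],
)

```text
clock: 7.45
tool_pos: [0.4736, 0.016, 0.102]
eef_rot: [0.691, 0.723, 0.003, 0.002]
contact_force: [0.3, -0.0, 0.1]
opening: 0.568
finger_force: 0.0
```

Emit:
step_arm(
  motion=[
    {"dx": 0,"dy": 0,"dz": -0.5,"wx": 0,"wy": 0,"wz": 0,"claw": 85},
    {"dx": 0,"dy": 0,"dz": -1,"wx": 0,"wy": 0,"wz": 0,"claw": 85},
    {"dx": 0,"dy": 0,"dz": -1,"wx": 0,"wy": 0,"wz": 0,"claw": 85},
    {"dx": 0,"dy": 0,"dz": -1,"wx": 0,"wy": 0,"wz": 0,"claw": 85},
  ],
)

```text
clock: 7.85
tool_pos: [0.4717, 0.0156, 0.1787]
eef_rot: [0.691, 0.723, 0.0, 0.0]
contact_force: [-0.5, 0.1, -0.2]
opening: 0.905
finger_force: 0.0
```

```bash
python3 plan.py ".625 .0465 .19 90; .625 .0465 .112 90"
python3 - <<'E'
from h import *;import cv2
p,_=viewer.snapshot("scene"); cv2.imwrite("pics/m4.png",cv2.resize(p[200:350,160:360],None,fx=4,fy=4)[:,:,::-1])
E
```

```text
t7.8 p [0.4717 0.0156 0.1787] psi92.61 tilt0.06 open79.8 grip 0.0 F [-0.5  0.1 -0.2] q7 -0.50
-> [0.625  0.0465 0.19  ] 90.0 2 calls, first: d [ 0.149  0.966 -0.071] wz 0.0145 (turn in first call) rows/call>=2 turn rows 1
   later: d [ 0.193  0.958 -0.071]
-> [0.625  0.0465 0.112 ] 90.0 1 calls, first: d [0.    0.    0.975] wz -0.0000 (turn in first call) rows/call>=2 turn rows 0
```

View pics/m4.png

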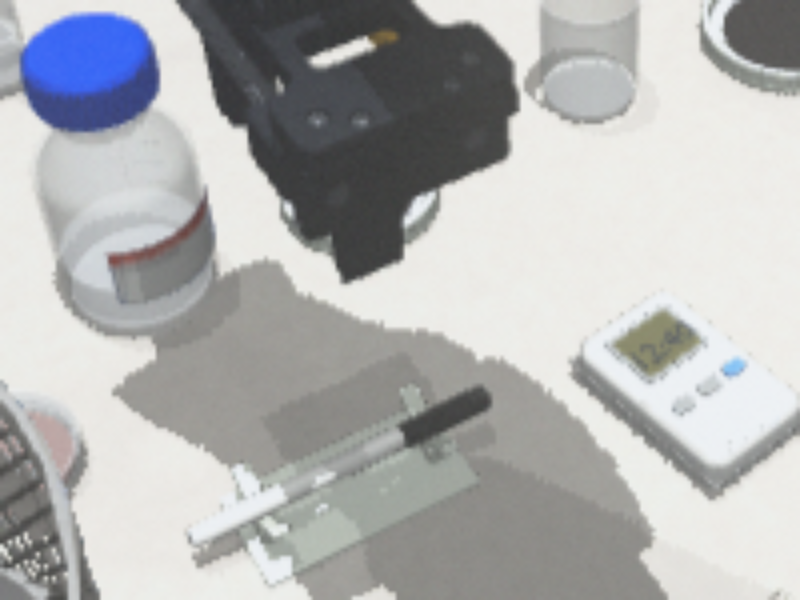

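The marker lies in both saddles, from (190,535) to (490,400), about centred. The bottle is next.

Emit:
step_arm(
  motion=[
    {"dx": 0.07,"dy": 0.4,"dz": -0.07,"wx": 0,"wy": 0,"wz": 0.0145,"claw": 85},
    {"dx": 0.15,"dy": 0.75,"dz": -0.07,"wx": 0,"wy": 0,"wz": 0.0145,"claw": 85},
    {"dx": 0.15,"dy": 0.966,"dz": -0.07,"wx": 0,"wy": 0,"wz": 0.0145,"claw": 85},
  ],
)

```text
clock: 8.2
tool_pos: [0.5493, 0.0327, 0.1825]
eef_rot: [0.706, 0.708, -0.0, -0.001]
contact_force: [-0.3, 0.0, -0.3]
opening: 0.964
finger_force: 0.0
```

Emit:
step_arm(
  motion=[
    {"dx": 0.1,"dy": 0.4,"dz": -0.07,"wx": 0,"wy": 0,"wz": 0,"claw": 85},
    {"dx": 0.19,"dy": 0.75,"dz": -0.07,"wx": 0,"wy": 0,"wz": 0,"claw": 85},
    {"dx": 0.19,"dy": 0.958,"dz": -0.07,"wx": 0,"wy": 0,"wz": 0,"claw": 85},
    {"dx": 0.19,"dy": 0.958,"dz": -0.07,"wx": 0,"wy": 0,"wz": 0,"claw": 85},
    {"dx": 0.19,"dy": 0.958,"dz": -0.07,"wx": 0,"wy": 0,"wz": 0,"claw": 85},
    {"dx": 0.19,"dy": 0.958,"dz": -0.07,"wx": 0,"wy": 0,"wz": 0,"claw": 85},
  ],
)

```text
clock: 8.8
tool_pos: [0.623, 0.0463, 0.1888]
eef_rot: [0.707, 0.707, -0.001, -0.001]
contact_force: [0.3, -0.6, -0.1]
opening: 0.96
finger_force: 0.0
```

```bash
python3 plan.py ".625 .0465 .112 90"
```

```text
t8.8 p [0.623  0.0463 0.1888] psi90.05 tilt0.19 open84.5 grip 0.0 F [ 0.3 -0.6 -0.1] q7 -0.45
-> [0.625  0.0465 0.112 ] 90.0 1 calls, first: d [0.002 0.025 0.96 ] wz 0.0003 (turn in first call) rows/call>=2 turn rows 1
```

Emit:
step_arm(
  motion=[
    {"dx": 0,"dy": 0.02,"dz": 0.3,"wx": 0,"wy": 0,"wz": 0,"claw": 85},
    {"dx": 0,"dy": 0.02,"dz": 0.6,"wx": 0,"wy": 0,"wz": 0,"claw": 85},
    {"dx": 0,"dy": 0.02,"dz": 0.91,"wx": 0,"wy": 0,"wz": 0,"claw": 85},
    {"dx": 0,"dy": 0.02,"dz": 0.91,"wx": 0,"wy": 0,"wz": 0,"claw": 85},
  ],
)

```text
clock: 9.2
tool_pos: [0.6229, 0.0458, 0.1141]
eef_rot: [0.707, 0.707, -0.003, -0.002]
contact_force: [-0.6, -0.0, 0.2]
opening: 0.965
finger_force: 0.0
```

Emit:
step_arm(
  motion=[
    {"dx": 0,"dy": 0,"dz": 0,"wx": 0,"wy": 0,"wz": 0,"claw": 65},
    {"dx": 0,"dy": 0,"dz": 0,"wx": 0,"wy": 0,"wz": 0,"claw": 50},
    {"dx": 0,"dy": 0,"dz": 0,"wx": 0,"wy": 0,"wz": 0,"claw": 48},
    {"dx": 0,"dy": 0,"dz": 0,"wx": 0,"wy": 0,"wz": 0,"claw": 48},
    {"dx": 0,"dy": 0,"dz": 0,"wx": 0,"wy": 0,"wz": 0,"claw": 48},
    {"dx": 0,"dy": 0,"dz": 0,"wx": 0,"wy": 0,"wz": 0,"claw": 48},
  ],
  force=35,
)

```text
clock: 9.8
tool_pos: [0.6269, 0.0467, 0.1181]
eef_rot: [0.707, 0.707, 0.001, 0.0]
contact_force: [-1.5, -0.3, 6.7]
opening: 0.602
finger_force: 35.0
```

```bash
python3 plan.py ".625 .0465 .225 90; .6272 -.3115 .225 90"
```

```text
t9.8 p [0.6269 0.0467 0.1181] psi90.02 tilt0.08 open53.0 grip 35.0 F [-1.5 -0.3  6.7] q7 -0.49
-> [0.625  0.0465 0.225 ] 90.0 2 calls, first: d [-0.002 -0.012 -0.668] wz 0.0001 (turn in first call) rows/call>=2 turn rows 1
-> [ 0.6272 -0.3115  0.225 ] 90.0 5 calls, first: d [-0.895  0.006  0.   ] wz -0.0000 (turn in first call) rows/call>=2 turn rows 0
```

Emit:
step_arm(
  motion=[
    {"dx": 0,"dy": 0,"dz": -0.2,"wx": 0,"wy": 0,"wz": 0,"claw": 48},
    {"dx": 0,"dy": 0,"dz": -0.45,"wx": 0,"wy": 0,"wz": 0,"claw": 48},
    {"dx": 0,"dy": 0,"dz": -0.68,"wx": 0,"wy": 0,"wz": 0,"claw": 48},
    {"dx": 0,"dy": 0,"dz": -0.68,"wx": 0,"wy": 0,"wz": 0,"claw": 48},
  ],
)

```text
clock: 10.2
tool_pos: [0.6278, 0.0469, 0.1734]
eef_rot: [0.707, 0.707, 0.002, 0.001]
contact_force: [-0.5, 0.5, -2.1]
opening: 0.608
finger_force: 35.0
```

Emit:
step_arm(
  motion=[
    {"dx": 0,"dy": 0,"dz": -0.3,"wx": 0,"wy": 0,"wz": 0,"claw": 48},
    {"dx": 0,"dy": 0,"dz": -0.67,"wx": 0,"wy": 0,"wz": 0,"claw": 48},
    {"dx": 0,"dy": 0,"dz": -0.67,"wx": 0,"wy": 0,"wz": 0,"claw": 48},
    {"dx": 0,"dy": 0,"dz": -0.67,"wx": 0,"wy": 0,"wz": 0,"claw": 48},
  ],
)

```text
clock: 10.6
tool_pos: [0.6259, 0.0464, 0.224]
eef_rot: [0.707, 0.707, -0.001, -0.0]
contact_force: [-0.3, -0.3, -3.6]
opening: 0.602
finger_force: 35.0
```

```bash
python3 plan.py ".6272 -.3115 .225 90"
```

```text
t10.6 p [0.6259 0.0464 0.224 ] psi90.03 tilt0.07 open53.1 grip 35.0 F [-0.3 -0.3 -3.6] q7 -0.43
-> [ 0.6272 -0.3115  0.225 ] 90.0 5 calls, first: d [-0.895  0.003 -0.003] wz 0.0002 (turn in first call) rows/call>=2 turn rows 1
```

Lifted, with about 0.3 kg on the wrist. Now I'll carry it to the large tray.

Emit:
step_arm(
  motion=[
    {"dx": -0.15,"dy": 0,"dz": 0,"wx": 0,"wy": 0,"wz": 0,"claw": 48},
    {"dx": -0.4,"dy": 0,"dz": 0,"wx": 0,"wy": 0,"wz": 0,"claw": 48},
    {"dx": -0.65,"dy": 0,"dz": 0,"wx": 0,"wy": 0,"wz": 0,"claw": 48},
    {"dx": -0.895,"dy": 0.003,"dz": 0,"wx": 0,"wy": 0,"wz": 0,"claw": 48},
  ],
)

```text
clock: 11.0
tool_pos: [0.6254, -0.0273, 0.223]
eef_rot: [0.707, 0.707, -0.002, -0.001]
contact_force: [0.5, -0.4, -2.6]
opening: 0.602
finger_force: 35.0
```

Emit:
step_arm(
  motion=[
    {"dx": -0.25,"dy": 0,"dz": 0,"wx": 0,"wy": 0,"wz": 0,"claw": 48},
    {"dx": -0.5,"dy": 0,"dz": 0,"wx": 0,"wy": 0,"wz": 0,"claw": 48},
    {"dx": -0.7,"dy": 0,"dz": 0,"wx": 0,"wy": 0,"wz": 0,"claw": 48},
    {"dx": -0.895,"dy": 0.003,"dz": 0,"wx": 0,"wy": 0,"wz": 0,"claw": 48},
  ],
)

```text
clock: 11.4
tool_pos: [0.6261, -0.0983, 0.2238]
eef_rot: [0.707, 0.707, -0.001, -0.001]
contact_force: [0.4, 0.7, -2.9]
opening: 0.606
finger_force: 35.0
```

Emit:
step_arm(
  motion=[
    {"dx": -0.25,"dy": 0,"dz": 0,"wx": 0,"wy": 0,"wz": 0,"claw": 48},
    {"dx": -0.5,"dy": 0,"dz": 0,"wx": 0,"wy": 0,"wz": 0,"claw": 48},
    {"dx": -0.7,"dy": 0,"dz": 0,"wx": 0,"wy": 0,"wz": 0,"claw": 48},
    {"dx": -0.895,"dy": 0.003,"dz": 0,"wx": 0,"wy": 0,"wz": 0,"claw": 48},
  ],
)

```text
clock: 11.8
tool_pos: [0.627, -0.1693, 0.2247]
eef_rot: [0.707, 0.707, -0.0, -0.0]
contact_force: [0.0, 0.2, -2.5]
opening: 0.606
finger_force: 35.0
```

Emit:
step_arm(
  motion=[
    {"dx": -0.25,"dy": 0,"dz": 0,"wx": 0,"wy": 0,"wz": 0,"claw": 48},
    {"dx": -0.5,"dy": 0,"dz": 0,"wx": 0,"wy": 0,"wz": 0,"claw": 48},
    {"dx": -0.7,"dy": 0,"dz": 0,"wx": 0,"wy": 0,"wz": 0,"claw": 48},
    {"dx": -0.895,"dy": 0.003,"dz": 0,"wx": 0,"wy": 0,"wz": 0,"claw": 48},
  ],
)

```text
clock: 12.2
tool_pos: [0.6274, -0.2407, 0.225]
eef_rot: [0.707, 0.707, 0.0, -0.0]
contact_force: [0.6, 1.3, -2.7]
opening: 0.605
finger_force: 35.0
```

Emit:
step_arm(
  motion=[
    {"dx": -0.25,"dy": 0,"dz": 0,"wx": 0,"wy": 0,"wz": 0,"claw": 48},
    {"dx": -0.5,"dy": 0,"dz": 0,"wx": 0,"wy": 0,"wz": 0,"claw": 48},
    {"dx": -0.7,"dy": 0,"dz": 0,"wx": 0,"wy": 0,"wz": 0,"claw": 48},
    {"dx": -0.895,"dy": 0.003,"dz": 0,"wx": 0,"wy": 0,"wz": 0,"claw": 48},
    {"dx": -0.895,"dy": 0.003,"dz": 0,"wx": 0,"wy": 0,"wz": 0,"claw": 48},
    {"dx": -0.895,"dy": 0.003,"dz": 0,"wx": 0,"wy": 0,"wz": 0,"claw": 48},
    {"dx": -0.895,"dy": 0.003,"dz": 0,"wx": 0,"wy": 0,"wz": 0,"claw": 48},
  ],
)

```text
clock: 12.9
tool_pos: [0.6282, -0.3094, 0.2252]
eef_rot: [0.706, 0.708, 0.001, -0.0]
contact_force: [0.4, 1.1, -3.3]
opening: 0.603
finger_force: 35.0
```

```bash
python3 plan.py ".6272 -.3115 .145 90;.6272 -.3115 .123 90"
python3 - <<'E'
from h import *;import cv2
p,_=viewer.snapshot("scene"); cv2.imwrite("pics/b1.png",cv2.resize(p[60:240,280:480],None,fx=3.3,fy=3.3)[:,:,::-1])
E
```

```text
t12.9 p [ 0.6282 -0.3094  0.2252] psi90.15 tilt0.09 open53.1 grip 35.0 F [ 0.4  1.1 -3.3] q7 0.14
-> [ 0.6272 -0.3115  0.145 ] 90.0 2 calls, first: d [-0.013 -0.006  0.501] wz 0.0008 (turn in first call) rows/call>=2 turn rows 1
-> [ 0.6272 -0.3115  0.123 ] 90.0 1 calls, first: d [0.    0.    0.275] wz -0.0000 (turn in first call) rows/call>=2 turn rows 0
```

View pics/b1.png

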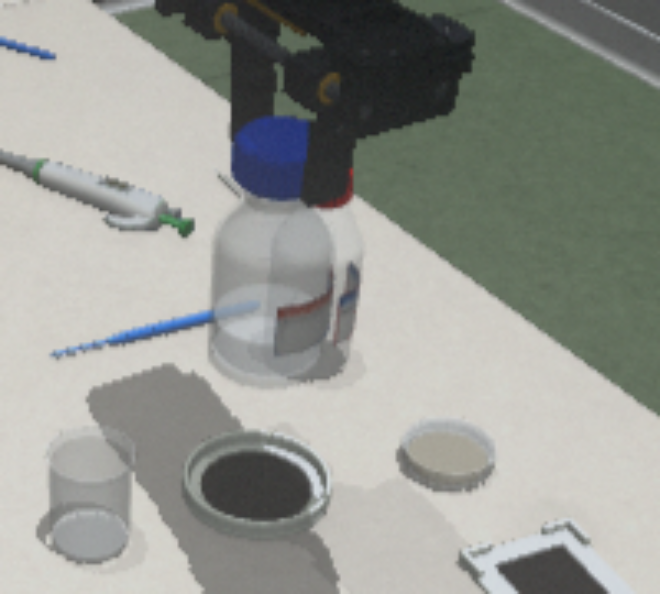

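The bottle is held upright at (270,280), above the large tray at (257,482), and the pale dish at (447,455) is clear. Lowering it.

Emit:
step_arm(
  motion=[
    {"dx": -0.013,"dy": -0.006,"dz": 0.25,"wx": 0,"wy": 0,"wz": 0,"claw": 48},
    {"dx": -0.013,"dy": -0.006,"dz": 0.5,"wx": 0,"wy": 0,"wz": 0,"claw": 48},
    {"dx": -0.013,"dy": -0.006,"dz": 0.75,"wx": 0,"wy": 0,"wz": 0,"claw": 48},
    {"dx": -0.013,"dy": -0.006,"dz": 1,"wx": 0,"wy": 0,"wz": 0,"claw": 48},
    {"dx": -0.013,"dy": -0.006,"dz": 1,"wx": 0,"wy": 0,"wz": 0,"claw": 48},
    {"dx": -0.013,"dy": -0.006,"dz": 1,"wx": 0,"wy": 0,"wz": 0,"claw": 48},
  ],
)

```text
clock: 13.55
tool_pos: [0.6277, -0.3116, 0.1455]
eef_rot: [0.707, 0.708, 0.0, -0.0]
contact_force: [1.5, -0.0, -2.4]
opening: 0.604
finger_force: 35.0
```

```bash
python3 plan.py ".6272 -.3115 .124 90"
```

```text
t13.6 p [ 0.6277 -0.3116  0.1455] psi90.09 tilt0.03 open53.2 grip 35.0 F [ 1.5 -0.  -2.4] q7 0.10
-> [ 0.6272 -0.3115  0.124 ] 90.0 1 calls, first: d [ 0.001 -0.006  0.268] wz 0.0005 (turn in first call) rows/call>=2 turn rows 1
```

Emit:
step_arm(
  motion=[
    {"dx": 0,"dy": -0.006,"dz": 0.1,"wx": 0,"wy": 0,"wz": 0,"claw": 48},
    {"dx": 0,"dy": -0.006,"dz": 0.2,"wx": 0,"wy": 0,"wz": 0,"claw": 48},
    {"dx": 0,"dy": -0.006,"dz": 0.25,"wx": 0,"wy": 0,"wz": 0,"claw": 48},
    {"dx": 0,"dy": -0.006,"dz": 0.27,"wx": 0,"wy": 0,"wz": 0,"claw": 48},
    {"dx": 0,"dy": -0.006,"dz": 0.27,"wx": 0,"wy": 0,"wz": 0,"claw": 48},
  ],
)

```text
clock: 14.05
tool_pos: [0.6267, -0.3124, 0.1233]
eef_rot: [0.707, 0.707, -0.0, -0.0]
contact_force: [-0.1, 0.4, -3.4]
opening: 0.604
finger_force: 35.0
```

```bash
python3 plan.py ".6272 -.3115 .122 90"
```

```text
t14.1 p [ 0.6267 -0.3124  0.1233] psi90.03 tilt0.02 open53.3 grip 35.0 F [-0.1  0.4 -3.4] q7 0.09
-> [ 0.6272 -0.3115  0.122 ] 90.0 1 calls, first: d [0.011 0.006 0.016] wz 0.0001 (turn in first call) rows/call>=2 turn rows 1
```

Emit:
step_arm(
  motion=[
    {"dx": 0.005,"dy": 0,"dz": 0.02,"wx": 0,"wy": 0,"wz": 0,"claw": 48},
    {"dx": 0.005,"dy": 0,"dz": 0.03,"wx": 0,"wy": 0,"wz": 0,"claw": 48},
    {"dx": 0.005,"dy": 0,"dz": 0.03,"wx": 0,"wy": 0,"wz": 0,"claw": 48},
  ],
)

```text
clock: 14.35
tool_pos: [0.6273, -0.3122, 0.1222]
eef_rot: [0.707, 0.707, 0.0, 0.001]
contact_force: [-1.1, 0.1, 4.1]
opening: 0.604
finger_force: 35.0
```

Contact with the tray floor. Releasing and rising.

Emit:
step_arm(
  motion=[
    {"dx": 0,"dy": 0,"dz": 0,"wx": 0,"wy": 0,"wz": 0,"claw": 60},
    {"dx": 0,"dy": 0,"dz": 0,"wx": 0,"wy": 0,"wz": 0,"claw": 75},
    {"dx": 0,"dy": 0,"dz": 0,"wx": 0,"wy": 0,"wz": 0,"claw": 85},
    {"dx": 0,"dy": 0,"dz": 0,"wx": 0,"wy": 0,"wz": 0,"claw": 85},
    {"dx": 0,"dy": 0,"dz": 0,"wx": 0,"wy": 0,"wz": 0,"claw": 85},
  ],
)

```text
clock: 14.85
tool_pos: [0.6268, -0.312, 0.121]
eef_rot: [0.707, 0.707, 0.0, -0.0]
contact_force: [-0.9, 0.4, -0.0]
opening: 0.963
finger_force: 0.0
```

Emit:
step_arm(
  motion=[
    {"dx": 0,"dy": 0,"dz": -0.25,"wx": 0,"wy": 0,"wz": 0,"claw": 85},
    {"dx": 0,"dy": 0,"dz": -0.6,"wx": 0,"wy": 0,"wz": 0,"claw": 85},
    {"dx": 0,"dy": 0,"dz": -0.8,"wx": 0,"wy": 0,"wz": 0,"claw": 85},
    {"dx": 0,"dy": 0,"dz": -0.8,"wx": 0,"wy": 0,"wz": 0,"claw": 85},
    {"dx": 0,"dy": 0,"dz": -0.8,"wx": 0,"wy": 0,"wz": 0,"claw": 85},
  ],
)

```text
clock: 15.35
tool_pos: [0.6265, -0.312, 0.1847]
eef_rot: [0.707, 0.707, -0.0, -0.0]
contact_force: [-0.0, 0.4, -0.4]
opening: 0.963
finger_force: 0.0
```

```bash
python3 plan.py ".6386 -.195 .185 90;.6386 -.195 .035 90"
```

```text
t15.3 p [ 0.6265 -0.312   0.1847] psi90.03 tilt0.03 open84.8 grip 0.0 F [-0.   0.4 -0.4] q7 0.12
-> [ 0.6386 -0.195   0.185 ] 90.0 2 calls, first: d [ 0.731  0.076 -0.002] wz 0.0002 (turn in first call) rows/call>=2 turn rows 1
-> [ 0.6386 -0.195   0.035 ] 90.0 2 calls, first: d [0.    0.    0.938] wz -0.0000 (turn in first call) rows/call>=2 turn rows 0
```

Emit:
step_arm(
  motion=[
    {"dx": 0.3,"dy": 0.03,"dz": 0,"wx": 0,"wy": 0,"wz": 0,"claw": 85},
    {"dx": 0.73,"dy": 0.076,"dz": 0,"wx": 0,"wy": 0,"wz": 0,"claw": 85},
    {"dx": 0.73,"dy": 0.076,"dz": 0,"wx": 0,"wy": 0,"wz": 0,"claw": 85},
  ],
)

```text
clock: 15.65
tool_pos: [0.6334, -0.2459, 0.1837]
eef_rot: [0.704, 0.71, 0.002, -0.003]
contact_force: [0.2, 0.9, 0.3]
opening: 0.965
finger_force: 0.0
```

Emit:
step_arm(
  motion=[
    {"dx": 0.3,"dy": 0.03,"dz": 0,"wx": 0,"wy": 0,"wz": 0,"claw": 85},
    {"dx": 0.73,"dy": 0.076,"dz": 0,"wx": 0,"wy": 0,"wz": 0,"claw": 85},
    {"dx": 0.73,"dy": 0.076,"dz": 0.2,"wx": 0,"wy": 0,"wz": 0,"claw": 85},
    {"dx": 0.73,"dy": 0.076,"dz": 0.6,"wx": 0,"wy": 0,"wz": 0,"claw": 85},
    {"dx": 0.73,"dy": 0.076,"dz": 0.9,"wx": 0,"wy": 0,"wz": 0,"claw": 85},
    {"dx": 0.73,"dy": 0.076,"dz": 0.9,"wx": 0,"wy": 0,"wz": 0,"claw": 85},
    {"dx": 0.73,"dy": 0.076,"dz": 0.9,"wx": 0,"wy": 0,"wz": 0,"claw": 85},
  ],
)

```text
clock: 16.35
tool_pos: [0.6384, -0.1954, 0.1124]
eef_rot: [0.707, 0.707, -0.001, -0.001]
contact_force: [0.2, -0.4, 0.9]
opening: 0.965
finger_force: 0.0
```

```bash
python3 plan.py ".6386 -.195 .035 90"
```

```text
t16.4 p [ 0.6384 -0.1954  0.1124] psi90.02 tilt0.10 open85.0 grip 0.0 F [ 0.2 -0.4  0.9] q7 -0.10
-> [ 0.6386 -0.195   0.035 ] 90.0 1 calls, first: d [0.005 0.002 0.967] wz 0.0001 (turn in first call) rows/call>=2 turn rows 1
```

Emit:
step_arm(
  motion=[
    {"dx": 0,"dy": 0,"dz": 0.3,"wx": 0,"wy": 0,"wz": 0,"claw": 85},
    {"dx": 0.005,"dy": 0,"dz": 0.6,"wx": 0,"wy": 0,"wz": 0,"claw": 85},
    {"dx": 0.005,"dy": 0,"dz": 0.9,"wx": 0,"wy": 0,"wz": 0,"claw": 85},
    {"dx": 0.005,"dy": 0,"dz": 0.97,"wx": 0,"wy": 0,"wz": 0,"claw": 85},
    {"dx": 0.005,"dy": 0,"dz": 0.97,"wx": 0,"wy": 0,"wz": 0,"claw": 85},
  ],
)

```text
clock: 16.85
tool_pos: [0.6392, -0.195, 0.0359]
eef_rot: [0.707, 0.707, 0.0, 0.0]
contact_force: [-0.1, -1.1, 0.8]
opening: 0.965
finger_force: 0.0
```

Emit:
step_arm(
  motion=[
    {"dx": 0,"dy": 0,"dz": 0,"wx": 0,"wy": 0,"wz": 0,"claw": 65},
    {"dx": 0,"dy": 0,"dz": 0,"wx": 0,"wy": 0,"wz": 0,"claw": 58},
    {"dx": 0,"dy": 0,"dz": 0,"wx": 0,"wy": 0,"wz": 0,"claw": 52},
    {"dx": 0,"dy": 0,"dz": 0,"wx": 0,"wy": 0,"wz": 0,"claw": 46},
    {"dx": 0,"dy": 0,"dz": 0,"wx": 0,"wy": 0,"wz": 0,"claw": 46},
    {"dx": 0,"dy": 0,"dz": 0,"wx": 0,"wy": 0,"wz": 0,"claw": 46},
    {"dx": 0,"dy": 0,"dz": 0,"wx": 0,"wy": 0,"wz": 0,"claw": 46},
  ],
  force=15,
)

```text
clock: 17.55
tool_pos: [0.6394, -0.1949, 0.0361]
eef_rot: [0.707, 0.707, 0.0, 0.0]
contact_force: [-0.4, 0.5, 4.6]
opening: 0.584
finger_force: 15.0
```

Emit:
step_arm(
  motion=[
    {"dx": 0,"dy": 0,"dz": -0.2,"wx": 0,"wy": 0,"wz": 0,"claw": 46},
    {"dx": 0,"dy": 0,"dz": -0.4,"wx": 0,"wy": 0,"wz": 0,"claw": 46},
    {"dx": 0,"dy": 0,"dz": -0.6,"wx": 0,"wy": 0,"wz": 0,"claw": 46},
    {"dx": 0,"dy": 0,"dz": -0.6,"wx": 0,"wy": 0,"wz": 0,"claw": 46},
  ],
)

```text
clock: 17.95
tool_pos: [0.6411, -0.1952, 0.087]
eef_rot: [0.707, 0.707, 0.002, 0.002]
contact_force: [0.3, 0.3, -0.7]
opening: 0.592
finger_force: 15.0
```

```bash
python3 plan.py ".6252 -.0607 .085 90;.6252 -.0607 .039 90"
```

```text
t17.9 p [ 0.6411 -0.1952  0.087 ] psi90.01 tilt0.33 open52.1 grip 15.0 F [ 0.3  0.3 -0.7] q7 -0.11
-> [ 0.6252 -0.0607  0.085 ] 90.0 2 calls, first: d [ 0.841 -0.099  0.013] wz 0.0000 (turn in first call) rows/call>=2 turn rows 1
-> [ 0.6252 -0.0607  0.039 ] 90.0 1 calls, first: d [0.    0.    0.575] wz -0.0000 (turn in first call) rows/call>=2 turn rows 0
```

Emit:
step_arm(
  motion=[
    {"dx": 0.2,"dy": -0.02,"dz": 0,"wx": 0,"wy": 0,"wz": 0,"claw": 46},
    {"dx": 0.5,"dy": -0.05,"dz": 0,"wx": 0,"wy": 0,"wz": 0,"claw": 46},
    {"dx": 0.84,"dy": -0.09,"dz": 0,"wx": 0,"wy": 0,"wz": 0,"claw": 46},
  ],
)

```text
clock: 18.25
tool_pos: [0.6307, -0.1262, 0.0828]
eef_rot: [0.707, 0.707, -0.0, -0.001]
contact_force: [0.4, -0.2, -1.0]
opening: 0.588
finger_force: 15.0
```

Emit:
step_arm(
  motion=[
    {"dx": 0.3,"dy": -0.03,"dz": 0,"wx": 0,"wy": 0,"wz": 0,"claw": 46},
    {"dx": 0.6,"dy": -0.06,"dz": 0,"wx": 0,"wy": 0,"wz": 0,"claw": 46},
    {"dx": 0.84,"dy": -0.09,"dz": 0,"wx": 0,"wy": 0,"wz": 0,"claw": 46},
    {"dx": 0.84,"dy": -0.09,"dz": 0,"wx": 0,"wy": 0,"wz": 0,"claw": 46},
    {"dx": 0.84,"dy": -0.09,"dz": 0,"wx": 0,"wy": 0,"wz": 0,"claw": 46},
    {"dx": 0.84,"dy": -0.09,"dz": 0,"wx": 0,"wy": 0,"wz": 0,"claw": 46},
  ],
)

```text
clock: 18.85
tool_pos: [0.6242, -0.0622, 0.0832]
eef_rot: [0.708, 0.707, -0.001, 0.0]
contact_force: [0.4, -0.6, 0.5]
opening: 0.589
finger_force: 15.0
```

```bash
python3 plan.py ".6252 -.0607 .043 90"
python3 - <<'E'
from h import *;import cv2
p,_=viewer.snapshot("scene"); cv2.imwrite("pics/k1.png",cv2.resize(p[160:300,170:370],None,fx=4,fy=4)[:,:,::-1])
E
```

```text
t18.9 p [ 0.6242 -0.0622  0.0832] psi89.92 tilt0.10 open51.9 grip 15.0 F [ 0.4 -0.6  0.5] q7 -0.33
-> [ 0.6252 -0.0607  0.043 ] 90.0 1 calls, first: d [0.019 0.013 0.502] wz -0.0004 (turn in first call) rows/call>=2 turn rows 1
```

View pics/k1.png

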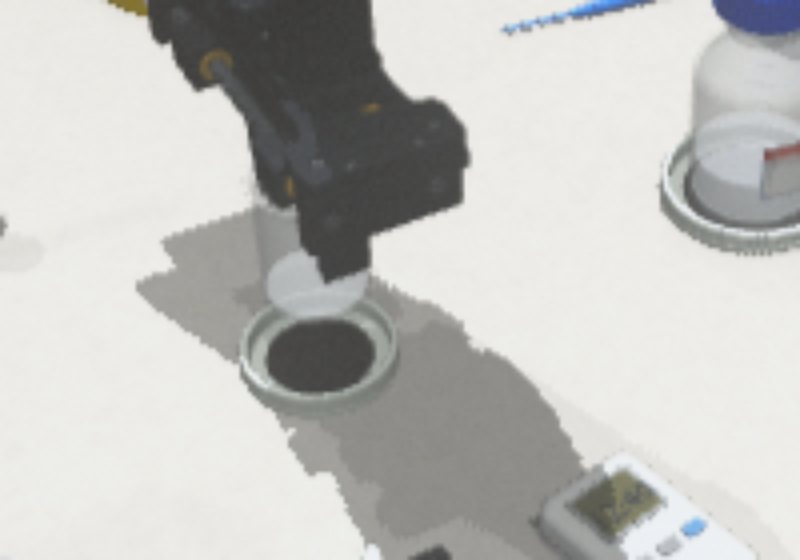

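The beaker is upright at (318,285), over the small tray at (320,355), and the bottle is standing in its tray on the right. Lowering it.

Emit:
step_arm(
  motion=[
    {"dx": 0.019,"dy": 0.013,"dz": 0.2,"wx": 0,"wy": 0,"wz": 0,"claw": 46},
    {"dx": 0.019,"dy": 0.013,"dz": 0.4,"wx": 0,"wy": 0,"wz": 0,"claw": 46},
    {"dx": 0.019,"dy": 0.013,"dz": 0.5,"wx": 0,"wy": 0,"wz": 0,"claw": 46},
    {"dx": 0.019,"dy": 0.013,"dz": 0.52,"wx": 0,"wy": 0,"wz": 0,"claw": 46},
    {"dx": 0.019,"dy": 0.013,"dz": 0.52,"wx": 0,"wy": 0,"wz": 0,"claw": 46},
  ],
)

```text
clock: 19.4
tool_pos: [0.6251, -0.0589, 0.0412]
eef_rot: [0.707, 0.707, -0.0, -0.0]
contact_force: [-0.2, 0.4, -0.7]
opening: 0.588
finger_force: 15.0
```

Emit:
step_arm(
  motion=[
    {"dx": 0,"dy": 0,"dz": 0.015,"wx": 0,"wy": 0,"wz": 0,"claw": 46},
    {"dx": 0,"dy": 0,"dz": 0.015,"wx": 0,"wy": 0,"wz": 0,"claw": 46},
    {"dx": 0,"dy": 0,"dz": 0.015,"wx": 0,"wy": 0,"wz": 0,"claw": 46},
  ],
)

```text
clock: 19.7
tool_pos: [0.6257, -0.0589, 0.0411]
eef_rot: [0.707, 0.707, 0.0, 0.0]
contact_force: [0.4, 0.0, -0.4]
opening: 0.588
finger_force: 15.0
```

Emit:
step_arm(
  motion=[
    {"dx": -0.02,"dy": 0,"dz": 0.02,"wx": 0,"wy": 0,"wz": 0,"claw": 46},
    {"dx": -0.02,"dy": 0,"dz": 0.02,"wx": 0,"wy": 0,"wz": 0,"claw": 46},
    {"dx": -0.02,"dy": 0,"dz": 0.02,"wx": 0,"wy": 0,"wz": 0,"claw": 46},
  ],
)

```text
clock: 20.0
tool_pos: [0.6261, -0.0599, 0.0399]
eef_rot: [0.707, 0.707, 0.001, 0.0]
contact_force: [-0.6, 1.0, 6.2]
opening: 0.588
finger_force: 15.0
```

Contact. Releasing and rising, then on to the timer.

Emit:
step_arm(
  motion=[
    {"dx": 0,"dy": 0,"dz": 0,"wx": 0,"wy": 0,"wz": 0,"claw": 56},
    {"dx": 0,"dy": 0,"dz": 0,"wx": 0,"wy": 0,"wz": 0,"claw": 65},
    {"dx": 0,"dy": 0,"dz": 0,"wx": 0,"wy": 0,"wz": 0,"claw": 80},
    {"dx": 0,"dy": 0,"dz": 0,"wx": 0,"wy": 0,"wz": 0,"claw": 80},
    {"dx": 0,"dy": 0,"dz": 0,"wx": 0,"wy": 0,"wz": 0,"claw": 80},
  ],
)

```text
clock: 20.5
tool_pos: [0.6254, -0.0606, 0.039]
eef_rot: [0.707, 0.707, -0.0, -0.0]
contact_force: [0.7, -0.4, 0.6]
opening: 0.906
finger_force: 0.0
```

Emit:
step_arm(
  motion=[
    {"dx": 0,"dy": 0,"dz": -0.3,"wx": 0,"wy": 0,"wz": 0,"claw": 80},
    {"dx": 0,"dy": 0,"dz": -0.7,"wx": 0,"wy": 0,"wz": 0,"claw": 80},
    {"dx": 0,"dy": 0,"dz": -1,"wx": 0,"wy": 0,"wz": 0,"claw": 80},
    {"dx": 0,"dy": 0,"dz": -1,"wx": 0,"wy": 0,"wz": 0,"claw": 80},
  ],
)

```text
clock: 20.9
tool_pos: [0.628, -0.0604, 0.1225]
eef_rot: [0.707, 0.707, 0.002, 0.002]
contact_force: [-0.7, -0.5, 0.2]
opening: 0.909
finger_force: 0.0
```

```bash
python3 plan.py ".4436 -.1333 .12 12;.4436 -.1333 .008 12"
```

```text
t20.9 p [ 0.628  -0.0604  0.1225] psi90.01 tilt0.38 open80.0 grip 0.0 F [-0.7 -0.5  0.2] q7 -0.31
-> [ 0.4436 -0.1333  0.12  ] 12.0 3 calls, first: d [-0.304 -0.768  0.01 ] wz 0.4334 (turn in first call) rows/call>=2 turn rows 10
   later: d [-0.815  0.137  0.01 ]
-> [ 0.4436 -0.1333  0.008 ] 12.0 2 calls, first: d [0.  0.  0.7] wz -0.0000 (turn in first call) rows/call>=2 turn rows 0
```

Emit:
step_arm(
  motion=[
    {"dx": -0.15,"dy": -0.4,"dz": 0,"wx": 0,"wy": 0,"wz": 0,"claw": 78},
    {"dx": -0.3,"dy": -0.76,"dz": 0,"wx": 0,"wy": 0,"wz": 0,"claw": 78},
    {"dx": -0.3,"dy": -0.76,"dz": 0,"wx": 0,"wy": 0,"wz": 0,"claw": 78},
  ],
)

```text
clock: 21.2
tool_pos: [0.559, -0.0876, 0.1179]
eef_rot: [0.708, 0.706, -0.004, -0.002]
contact_force: [0.4, 0.1, 0.1]
opening: 0.885
finger_force: 0.0
```

Emit:
step_arm(
  motion=[
    {"dx": -0.15,"dy": -0.4,"dz": 0,"wx": 0,"wy": 0,"wz": 0,"claw": 78},
    {"dx": -0.3,"dy": -0.76,"dz": 0,"wx": 0,"wy": 0,"wz": 0,"claw": 78},
    {"dx": -0.3,"dy": -0.76,"dz": 0,"wx": 0,"wy": 0,"wz": 0,"claw": 78},
  ],
)

```text
clock: 21.5
tool_pos: [0.4989, -0.1109, 0.1182]
eef_rot: [0.708, 0.706, -0.003, -0.002]
contact_force: [0.6, -0.3, -1.2]
opening: 0.883
finger_force: 0.0
```

Emit:
step_arm(
  motion=[
    {"dx": -0.15,"dy": -0.4,"dz": 0,"wx": 0,"wy": 0,"wz": 0.047,"claw": 78},
    {"dx": -0.3,"dy": -0.75,"dz": 0,"wx": 0,"wy": 0,"wz": 0.095,"claw": 78},
    {"dx": -0.3,"dy": -0.75,"dz": 0,"wx": 0,"wy": 0,"wz": 0.14,"claw": 78},
    {"dx": -0.3,"dy": -0.75,"dz": 0,"wx": 0,"wy": 0,"wz": 0.19,"claw": 78},
    {"dx": -0.3,"dy": -0.75,"dz": 0,"wx": 0,"wy": 0,"wz": 0.235,"claw": 78},
    {"dx": -0.3,"dy": -0.75,"dz": 0,"wx": 0,"wy": 0,"wz": 0.28,"claw": 78},
    {"dx": -0.3,"dy": -0.75,"dz": 0,"wx": 0,"wy": 0,"wz": 0.33,"claw": 78},
    {"dx": -0.3,"dy": -0.75,"dz": 0,"wx": 0,"wy": 0,"wz": 0.375,"claw": 78},
  ],
)

```text
clock: 22.3
tool_pos: [0.4453, -0.1321, 0.1187]
eef_rot: [0.981, 0.193, 0.001, 0.0]
contact_force: [-0.9, 0.3, -0.2]
opening: 0.884
finger_force: 0.0
```

```bash
python3 plan.py ".4436 -.1333 .06 12;.4436 -.1333 .008 12"
```

```text
t22.3 p [ 0.4453 -0.1321  0.1187] psi22.24 tilt0.06 open77.9 grip 0.0 F [-0.9  0.3 -0.2] q7 -0.99
-> [ 0.4436 -0.1333  0.06  ] 12.0 1 calls, first: d [-0.025  0.006  0.733] wz 0.0569 (turn in first call) rows/call>=2 turn rows 2
-> [ 0.4436 -0.1333  0.008 ] 12.0 1 calls, first: d [0.   0.   0.65] wz -0.0000 (turn in first call) rows/call>=2 turn rows 0
```

Emit:
step_arm(
  motion=[
    {"dx": -0.02,"dy": 0,"dz": 0.1,"wx": 0,"wy": 0,"wz": 0.03,"claw": 78},
    {"dx": -0.025,"dy": 0.006,"dz": 0.3,"wx": 0,"wy": 0,"wz": 0.057,"claw": 78},
    {"dx": -0.025,"dy": 0.006,"dz": 0.73,"wx": 0,"wy": 0,"wz": 0.057,"claw": 78},
    {"dx": -0.025,"dy": 0.006,"dz": 0.73,"wx": 0,"wy": 0,"wz": 0.057,"claw": 78},
    {"dx": -0.025,"dy": 0.006,"dz": 0.73,"wx": 0,"wy": 0,"wz": 0.057,"claw": 78},
  ],
)

```text
clock: 22.8
tool_pos: [0.4424, -0.1334, 0.0603]
eef_rot: [0.994, 0.107, -0.001, -0.0]
contact_force: [0.1, 0.2, 0.8]
opening: 0.882
finger_force: 0.0
```

```bash
python3 plan.py ".4436 -.1333 .007 12"
python3 - <<'E'
from h import *;import cv2
p,_=viewer.snapshot("scene"); cv2.imwrite("pics/k2.png",cv2.resize(p[190:340,220:420],None,fx=4,fy=4)[:,:,::-1])
E
```

```text
t22.8 p [ 0.4424 -0.1334  0.0603] psi12.32 tilt0.08 open77.7 grip 0.0 F [0.1 0.2 0.8] q7 -1.08
-> [ 0.4436 -0.1333  0.007 ] 12.0 1 calls, first: d [0.014 0.002 0.667] wz 0.0018 (turn in first call) rows/call>=2 turn rows 1
```

View pics/k2.png

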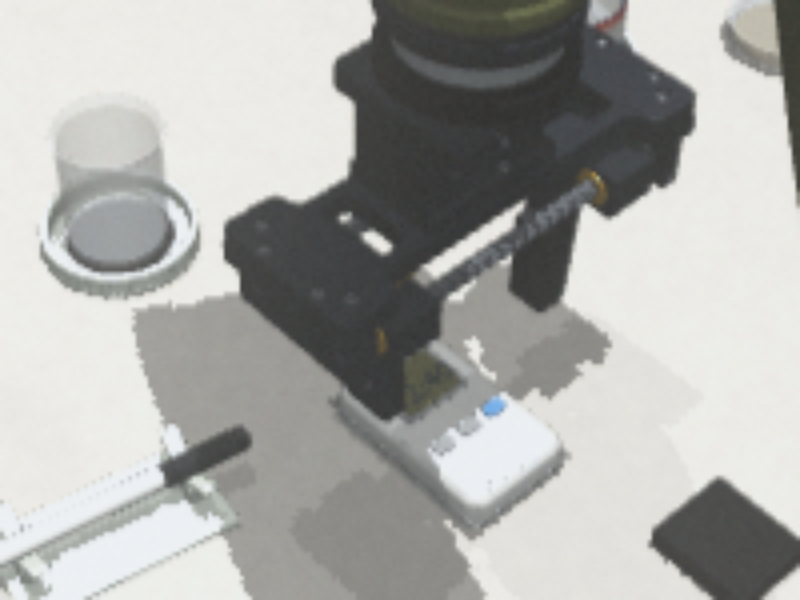

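The beaker stands in its tray at (120,235). The fingers at (375,385) and (545,285) straddle the timer at (455,420). Going down.

Emit:
step_arm(
  motion=[
    {"dx": 0.014,"dy": 0,"dz": 0.25,"wx": 0,"wy": 0,"wz": 0.002,"claw": 78},
    {"dx": 0.014,"dy": 0,"dz": 0.5,"wx": 0,"wy": 0,"wz": 0.002,"claw": 78},
    {"dx": 0.014,"dy": 0,"dz": 0.67,"wx": 0,"wy": 0,"wz": 0.002,"claw": 78},
    {"dx": 0.014,"dy": 0,"dz": 0.67,"wx": 0,"wy": 0,"wz": 0.002,"claw": 78},
    {"dx": 0.014,"dy": 0,"dz": 0.67,"wx": 0,"wy": 0,"wz": 0.002,"claw": 78},
  ],
)

```text
clock: 23.35
tool_pos: [0.4479, -0.1349, 0.0106]
eef_rot: [0.995, 0.104, -0.002, -0.001]
contact_force: [0.5, 0.2, 0.4]
opening: 0.887
finger_force: 0.0
```

Emit:
step_arm(
  motion=[
    {"dx": 0,"dy": 0,"dz": 0,"wx": 0,"wy": 0,"wz": 0,"claw": 66},
    {"dx": 0,"dy": 0,"dz": 0,"wx": 0,"wy": 0,"wz": 0,"claw": 60},
    {"dx": 0,"dy": 0,"dz": 0,"wx": 0,"wy": 0,"wz": 0,"claw": 52},
    {"dx": 0,"dy": 0,"dz": 0,"wx": 0,"wy": 0,"wz": 0,"claw": 52},
    {"dx": 0,"dy": 0,"dz": 0,"wx": 0,"wy": 0,"wz": 0,"claw": 52},
    {"dx": 0,"dy": 0,"dz": 0,"wx": 0,"wy": 0,"wz": 0,"claw": 52},
  ],
  force=25,
)

```text
clock: 23.95
tool_pos: [0.4471, -0.1342, 0.0104]
eef_rot: [0.995, 0.104, -0.003, -0.001]
contact_force: [0.7, 1.6, 7.3]
opening: 0.615
finger_force: 25.2
```

Emit:
step_arm(
  motion=[
    {"dx": 0,"dy": 0,"dz": -0.2,"wx": 0,"wy": 0,"wz": 0,"claw": 52},
    {"dx": 0,"dy": 0,"dz": -0.5,"wx": 0,"wy": 0,"wz": 0,"claw": 52},
    {"dx": 0,"dy": 0,"dz": -0.7,"wx": 0,"wy": 0,"wz": 0,"claw": 52},
    {"dx": 0,"dy": 0,"dz": -0.7,"wx": 0,"wy": 0,"wz": 0,"claw": 52},
    {"dx": 0,"dy": 0,"dz": -0.7,"wx": 0,"wy": 0,"wz": 0,"claw": 52},
  ],
)

```text
clock: 24.45
tool_pos: [0.4472, -0.1348, 0.0657]
eef_rot: [0.995, 0.104, -0.003, -0.001]
contact_force: [0.4, 0.2, -1.3]
opening: 0.618
finger_force: 24.7
```

```bash
python3 plan.py ".4481 -.4167 .063 -6.8;.4481 -.4167 .012 -6.8"
```

```text
t24.4 p [ 0.4472 -0.1348  0.0657] psi11.90 tilt0.35 open54.4 grip 24.7 F [ 0.4  0.2 -1.3] q7 -0.99
-> [ 0.4481 -0.4167  0.063 ] -6.8 4 calls, first: d [-0.179  0.863  0.008] wz 0.1039 (turn in first call) rows/call>=2 turn rows 3
   later: d [0.107 0.875 0.008]
-> [ 0.4481 -0.4167  0.012 ] -6.8 1 calls, first: d [0.    0.    0.638] wz -0.0000 (turn in first call) rows/call>=2 turn rows 0
```

Emit:
step_arm(
  motion=[
    {"dx": -0.08,"dy": 0.3,"dz": 0,"wx": 0,"wy": 0,"wz": 0.03,"claw": 52},
    {"dx": -0.15,"dy": 0.6,"dz": 0,"wx": 0,"wy": 0,"wz": 0.07,"claw": 52},
    {"dx": -0.18,"dy": 0.86,"dz": 0,"wx": 0,"wy": 0,"wz": 0.104,"claw": 52},
  ],
)

```text
clock: 24.75
tool_pos: [0.4462, -0.206, 0.0645]
eef_rot: [0.998, -0.062, -0.004, -0.001]
contact_force: [0.1, 0.0, 0.1]
opening: 0.616
finger_force: 24.7
```

Emit:
step_arm(
  motion=[
    {"dx": 0.04,"dy": 0.3,"dz": 0,"wx": 0,"wy": 0,"wz": 0,"claw": 52},
    {"dx": 0.08,"dy": 0.6,"dz": 0,"wx": 0,"wy": 0,"wz": 0,"claw": 52},
    {"dx": 0.11,"dy": 0.875,"dz": 0,"wx": 0,"wy": 0,"wz": 0,"claw": 52},
  ],
)

```text
clock: 25.05
tool_pos: [0.447, -0.2765, 0.0642]
eef_rot: [0.998, -0.06, -0.004, -0.001]
contact_force: [0.1, 0.5, -1.0]
opening: 0.616
finger_force: 24.7
```

Emit:
step_arm(
  motion=[
    {"dx": 0.04,"dy": 0.3,"dz": 0,"wx": 0,"wy": 0,"wz": 0,"claw": 52},
    {"dx": 0.08,"dy": 0.6,"dz": 0,"wx": 0,"wy": 0,"wz": 0,"claw": 52},
    {"dx": 0.11,"dy": 0.875,"dz": 0,"wx": 0,"wy": 0,"wz": 0,"claw": 52},
  ],
)

```text
clock: 25.35
tool_pos: [0.4473, -0.3469, 0.0639]
eef_rot: [0.998, -0.06, -0.004, -0.001]
contact_force: [-0.3, -0.2, -1.4]
opening: 0.614
finger_force: 24.7
```

Emit:
step_arm(
  motion=[
    {"dx": 0.04,"dy": 0.3,"dz": 0,"wx": 0,"wy": 0,"wz": 0,"claw": 52},
    {"dx": 0.08,"dy": 0.6,"dz": 0,"wx": 0,"wy": 0,"wz": 0,"claw": 52},
    {"dx": 0.11,"dy": 0.875,"dz": 0,"wx": 0,"wy": 0,"wz": 0,"claw": 52},
    {"dx": 0.11,"dy": 0.875,"dz": 0,"wx": 0,"wy": 0,"wz": 0,"claw": 52},
    {"dx": 0.11,"dy": 0.875,"dz": 0,"wx": 0,"wy": 0,"wz": 0,"claw": 52},
    {"dx": 0.11,"dy": 0.875,"dz": 0,"wx": 0,"wy": 0,"wz": 0,"claw": 52},
  ],
)

```text
clock: 25.95
tool_pos: [0.4485, -0.4144, 0.0643]
eef_rot: [0.998, -0.059, -0.004, -0.002]
contact_force: [0.7, 0.1, -0.5]
opening: 0.616
finger_force: 24.7
```

```bash
python3 plan.py ".4516 -.4171 .030 -6.8"
python3 - <<'E'
from h import *;import cv2
p,_=viewer.snapshot("scene"); cv2.imwrite("pics/t1.png",cv2.resize(p[160:310,350:550],None,fx=4,fy=4)[:,:,::-1])
E
```

```text
t25.9 p [ 0.4485 -0.4144  0.0643] psi-6.72 tilt0.51 open54.3 grip 24.7 F [ 0.7  0.1 -0.5] q7 -0.88
-> [ 0.4516 -0.4171  0.03  ] -6.8 1 calls, first: d [0.043 0.03  0.429] wz 0.0004 (turn in first call) rows/call>=2 turn rows 1
```

View pics/t1.png

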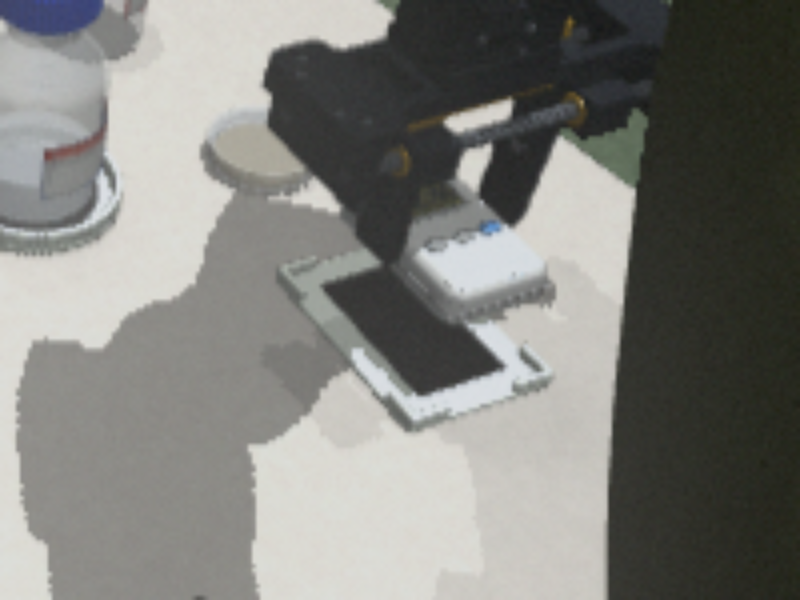

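The timer at (480,260) is held level above the cradle at (415,340), with the pale dish clear and unmoved. Lowering it.

Emit:
step_arm(
  motion=[
    {"dx": 0.043,"dy": 0.03,"dz": 0.2,"wx": 0,"wy": 0,"wz": 0,"claw": 52},
    {"dx": 0.043,"dy": 0.03,"dz": 0.4,"wx": 0,"wy": 0,"wz": 0,"claw": 52},
    {"dx": 0.043,"dy": 0.03,"dz": 0.52,"wx": 0,"wy": 0,"wz": 0,"claw": 52},
    {"dx": 0.043,"dy": 0.03,"dz": 0.58,"wx": 0,"wy": 0,"wz": 0,"claw": 52},
    {"dx": 0.043,"dy": 0.03,"dz": 0.58,"wx": 0,"wy": 0,"wz": 0,"claw": 52},
  ],
)

```text
clock: 26.5
tool_pos: [0.4507, -0.4187, 0.0176]
eef_rot: [0.998, -0.059, -0.004, -0.001]
contact_force: [0.4, -0.5, -0.9]
opening: 0.615
finger_force: 24.7
```

```bash
python3 plan.py ".4516 -.4171 .0145 -6.8"
```

```text
t26.5 p [ 0.4507 -0.4187  0.0176] psi-6.81 tilt0.50 open54.2 grip 24.7 F [ 0.4 -0.5 -0.9] q7 -0.87
-> [ 0.4516 -0.4171  0.0145] -6.8 1 calls, first: d [ 0.008 -0.021  0.039] wz -0.0001 (turn in first call) rows/call>=2 turn rows 1
```

Emit:
step_arm(
  motion=[
    {"dx": 0.008,"dy": -0.02,"dz": 0.02,"wx": 0,"wy": 0,"wz": 0,"claw": 52},
    {"dx": 0.008,"dy": -0.02,"dz": 0.045,"wx": 0,"wy": 0,"wz": 0,"claw": 52},
    {"dx": 0.008,"dy": -0.02,"dz": 0.045,"wx": 0,"wy": 0,"wz": 0,"claw": 52},
  ],
)

```text
clock: 26.8
tool_pos: [0.4523, -0.4178, 0.0154]
eef_rot: [0.998, -0.059, -0.003, -0.001]
contact_force: [-0.2, -0.4, -1.0]
opening: 0.615
finger_force: 24.7
```

Emit:
step_arm(
  motion=[
    {"dx": 0,"dy": 0,"dz": 0.02,"wx": 0,"wy": 0,"wz": 0,"claw": 52},
    {"dx": 0,"dy": 0,"dz": 0.025,"wx": 0,"wy": 0,"wz": 0,"claw": 52},
    {"dx": 0,"dy": 0,"dz": 0.025,"wx": 0,"wy": 0,"wz": 0,"claw": 52},
  ],
)

```text
clock: 27.1
tool_pos: [0.4525, -0.418, 0.0145]
eef_rot: [0.998, -0.059, -0.003, -0.001]
contact_force: [-1.5, 1.5, 7.3]
opening: 0.617
finger_force: 25.3
```

Contact. Releasing, rising and backing off so the cameras can check everything.

Emit:
step_arm(
  motion=[
    {"dx": 0,"dy": 0,"dz": 0,"wx": 0,"wy": 0,"wz": 0,"claw": 60},
    {"dx": 0,"dy": 0,"dz": 0,"wx": 0,"wy": 0,"wz": 0,"claw": 68},
    {"dx": 0,"dy": 0,"dz": 0,"wx": 0,"wy": 0,"wz": 0,"claw": 76},
    {"dx": 0,"dy": 0,"dz": 0,"wx": 0,"wy": 0,"wz": 0,"claw": 76},
    {"dx": 0,"dy": 0,"dz": 0,"wx": 0,"wy": 0,"wz": 0,"claw": 76},
  ],
)

```text
clock: 27.6
tool_pos: [0.4521, -0.4178, 0.0131]
eef_rot: [0.998, -0.059, -0.003, -0.001]
contact_force: [-0.3, -0.7, -0.9]
opening: 0.863
finger_force: 0.0
```

Emit:
step_arm(
  motion=[
    {"dx": 0,"dy": 0,"dz": -0.25,"wx": 0,"wy": 0,"wz": 0,"claw": 76},
    {"dx": 0,"dy": 0,"dz": -0.6,"wx": 0,"wy": 0,"wz": 0,"claw": 76},
    {"dx": 0,"dy": 0,"dz": -1,"wx": 0,"wy": 0,"wz": 0,"claw": 76},
    {"dx": 0,"dy": 0,"dz": -1,"wx": 0,"wy": 0,"wz": 0,"claw": 76},
  ],
)

```text
clock: 28.0
tool_pos: [0.4547, -0.4202, 0.0971]
eef_rot: [0.998, -0.06, -0.0, 0.002]
contact_force: [1.0, -0.9, 0.6]
opening: 0.863
finger_force: 0.0
```

Emit:
step_arm(
  motion=[
    {"dx": 0,"dy": 0.4,"dz": -0.4,"wx": 0,"wy": 0,"wz": 0,"claw": 76},
    {"dx": -0.4,"dy": 1,"dz": -0.9,"wx": 0,"wy": 0,"wz": 0,"claw": 76},
    {"dx": -0.8,"dy": 1,"dz": -0.9,"wx": 0,"wy": 0,"wz": 0,"claw": 76},
  ],
)

```text
clock: 28.3
tool_pos: [0.3822, -0.4944, 0.1678]
eef_rot: [0.998, -0.059, -0.0, 0.003]
contact_force: [-0.8, -0.7, 0.5]
opening: 0.859
finger_force: 0.0
```

Emit:
step_arm(
  motion=[
    {"dx": -0.4,"dy": 0.5,"dz": 0,"wx": 0,"wy": 0,"wz": 0,"claw": 76},
    {"dx": -0.8,"dy": 0.9,"dz": 0,"wx": 0,"wy": 0,"wz": 0,"claw": 76},
    {"dx": -0.8,"dy": 0.9,"dz": 0,"wx": 0,"wy": 0,"wz": 0,"claw": 76},
    {"dx": -0.8,"dy": 0.9,"dz": 0,"wx": 0,"wy": 0,"wz": 0,"claw": 76},
    {"dx": -0.8,"dy": 0.9,"dz": 0,"wx": 0,"wy": 0,"wz": 0,"claw": 76},
  ],
)

```text
clock: 28.8
tool_pos: [0.3096, -0.5524, 0.1652]
eef_rot: [0.998, -0.058, -0.003, -0.002]
contact_force: [1.0, 0.8, -0.0]
opening: 0.861
finger_force: 0.0
```

```bash
python3 plan.py
python3 - <<'E'
from h import *; import cv2
np.set_printoptions(precision=4,suppress=True)
p,d=viewer.snapshot("top"); f,cx,cy,E=cam('top'); cv2.imwrite("pics/fin.png",p[:,:,::-1])
hsv=cv2.cvtColor(p,cv2.COLOR_RGB2HSV)
v,u=np.mgrid[0:480,0:640]; P=np.stack([(u-cx)/f*d,(v-cy)/f*d,d],-1)@E[:3,:3].T+E[:3,3]
def near(x,y,r): return (np.hypot(P[...,0]-x,P[...,1]-y)<r)&(d>0)
# bottle cap
m=near(.63,-.31,.07)&(hsv[...,0]>105)&(hsv[...,0]<130)&(hsv[...,1]>120); a,b=u[m],v[m]
(c,r)=cv2.minEnclosingCircle(np.c_[a,b].astype('f4')); print('cap',m.sum(),onz('top',*c,.146),'r',r,'z',np.median(P[m][:,2]))
# timer top face
m=near(.448,-.417,.06)&(P[...,2]>.018); rc=cv2.minAreaRect(np.c_[u[m],v[m]].astype('f4')); print('timer',m.sum(),onz('top',*rc[0],.027),'z',np.median(P[m][:,2]),rc[1:],)
bx=cv2.boxPoints(rc); w=np.array([onz('top',*q,.027)[:2] for q in bx]); print(w.ravel(), 'z 5..95',np.percentile(P[m][:,2],[5,95]))
# marker cap + whole via depth
m=near(.471,.014,.085)&(P[...,2]>.019)&(np.abs(P[...,0]-.471)<.012); Q=P[m]; print('marker y',np.percentile(Q[:,1],[1,99]),'x',Q[:,0].mean(),'fit',np.polyfit(Q[:,1],Q[:,0],1),'z',np.median(Q[:,2]))
# beaker
m=near(.625,-.06,.06)&(P[...,2]>.03); Q=P[m]; print('beaker',m.sum(),Q.mean(0) if m.sum() else'', Q[:,2].max() if m.sum() else '')
o=cv2.imread('pics/top0.png')[:,:,::-1].astype(int)
for n,(x,y) in {'pink':(173,244),'pale':(473,225)}.items():
    T=o[y-20:y+20,x-20:x+20].astype('u1'); R=cv2.matchTemplate(p[y-30:y+30,x-30:x+30].copy(),T,cv2.TM_CCOEFF_NORMED); print(n,cv2.minMaxLoc(R)[1::2])
E
```

```text
t28.8 p [ 0.3096 -0.5524  0.1652] psi-6.69 tilt0.39 open75.9 grip 0.0 F [ 1.   0.8 -0. ] q7 -0.62
cap 767 [ 0.6255 -0.3072  0.146 ] r 16.35755157470703 z 0.14504771458748855
timer 1429 [ 0.4488 -0.4163  0.027 ] z 0.025240781649709332 ((30.567956924438477, 48.20734405517578), 6.009006023406982)
[ 0.4076 -0.3829  0.4961 -0.3933  0.4902 -0.4499  0.4017 -0.4392] z 5..95 [0.021  0.0287]
marker y [-0.0484  0.081 ] x 0.47072327307859796 fit [-0.0305  0.4712] z 0.024045394769194872
beaker 310 [ 0.6296 -0.057   0.0597] 0.07584483353839033
pink (0.9840478897094727, (10, 10))
pale (0.9740934371948242, (10, 10))
```

```bash
python3 -c "
from plant import workorder; print(workorder.finish_job())"
```

```text
the job is handed in; nothing more can be done
None
```

I handed the job in at about 29 s: bottle, beaker, timer and marker are each released in their own holder, within about 5 mm of centre by my measurements; neither culture dish moved, and the hand-in returned no verdict.

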